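Load the UV steriliser, shut its drawer and make the interlock

ROBOT

A 6-joint arm with a two-finger parallel gripper is mounted at the origin on the work surface. World frame = base frame: x ahead of the robot, y to its left, z up, the work surface at z = 0. Lengths are in mm, angles in degrees, forces in N, time in s.
With the tool pointing down it reaches from about 300 to 1000 mm from the base axis. Payload 5.1 kg.
Tool frame: the origin (TCP) lies on the mounting face of the last link; the fingertips stand 190 mm ahead of it and the grasp point (between the pads) lies ctrl.hold_point_z ahead of it (ctrl.hold_point_z is the distance from the TCP to the grasp point, in mm); z points along the fingers, y is the line along which they close (so a half turn about z gives the same grasp; the last joint's range is limited). The gripper opens to 95 mm and grips with 3 to 60 N. Pads are 20 mm wide; open, the fingers measure 119 mm over their backs; the gripper's body (75 mm by 180 mm) begins 59 mm behind the grasp point.
Start: joints at [-68.044, 7.093, 94.555, -0, 78.352, -4.733], TCP at [291.907, -580.755, 404.756] pointing down, gripper open.
Joint ranges: [-149.61, 149.61], [-58.7, 133.49], [1.44, 155.28], [-77.14, 257.14], [18.33, 153.61], [-166.67, 166.67]. Speed limits (degrees/s): [147.25, 147.25, 180, 180, 180, 180].

INTERFACE

Orientations are given as a 3x3 rotation matrix whose columns are the frame's x, y, z axes.
In Python, from bench import ctrl gives the robot as it stands.
- The arm moves only by the shell command python3 -m inch 'ROWS' [OPENING] [FORCE]. ROWS is JSON, a list of rows, each a list of 2 entries, a list of its own where there are three numbers: the shift along the tool's x, y, z in m, then the turn about the tool's z in degrees. In form: [[[tx, ty, tz], yaw], ...]. A call has 1 to 5 rows; each row shifts and turns the commanded pose from where the row before left it, along the tool's axes as they then stand; what a row does not reach is not made up. A row lasts 1/12 s, in which the tool goes at most 41.7 mm and 7.16 degrees, less where a joint would pass 70% of its speed; a pose out of reach is approached as far as the arm can. A call with a gripper value outside its range is refused whole. OPENING is the opening, from -1 (shut) to 1 (fully open), so that 0 is half open, set as the call begins (- or left out, the last holds). The fingers move at their own pace and stop on an object; FORCE is the grip in N (left out, the last holds). Time passes only in rows, so rows that do not move let the fingers close. It gives the time, the measured TCP pose, the force, the opening and the grip force at its end, in the units of the state.
- ctrl.sense(): the state, without advancing time (a new reading comes with each control period).
- ctrl.snapshot(name): name is "side" or "top" or "wrist"; returns a dict with "image" (420x560x3 uint8, red, green, blue), "camera_matrix" (3x3 intrinsics, pixels), "origin" and "rotation" of the camera in the world. Camera axes: x right, y down, z forward; pixel columns grow to the right and rows downward; lengths in mm; the calibration is good to about 2 mm. A picture is of the moment at which its call begins. There is no depth.
- ctrl.close_job(): hands the job in; it is judged then, once.
The state is a dict: "time": time; "q": joint angles; "qd": joint speeds; "tau": joint torques, N m; "ee_pos": TCP position; "tool_rot": TCP orientation; "ft_force": force on the tool from outside, world axes, zero at the start; "ft_torque": the same for the moment, N m; "gripper_width": finger opening in mm; "finger_force": force on a finger pad.
Only numpy, scipy, OpenCV 4.12 (cv2) and the standard library are available. Lean on these libraries where they do the work, as an engineer would, in place of code of your own. Each camera call takes 0.05 s, during which the arm holds its last target. There are 200 camera calls.

TASK

Lay every utensil lying on the counter into the open drawer of the UV steriliser, then push the drawer fully shut. Then push the key's flat tongue straight through the window in the drawer's side plate and fully home in the interlock slot behind it, let go of it, and press the start button once the key is home. Leave the canister and the jar where they are.

Things in the scene. Friction and masses are not known exactly. Their poses are not given: they have to be found in the camera images.
- steriliser: White flat UV steriliser cabinet fixed to the counter, 240 mm deep, 246 wide, 90 high. Origin: counter height, middle of its front face; x points into the cabinet, y to its left, z up. Drawer opens towards -x. On its right flank (y = -128 to -188 mm) stands the grey interlock switch, 65 mm high, its front 2 mm behind the cabinet's; a white stripe on its top marks the slot's middle.
- drawer (a joint): Drawer travel in m: 0 = fully shut, up to 0.185 = fully open, along the steriliser's -x; friction about 2 N, stays where it is left. Starts open by 0.16 to 0.18.
- drawer_in (a point): Centre of the drawer tray's inner floor, 12 mm above the counter (moves with the drawer, axes as the steriliser). Tray inside 205 mm on x, 210 mm on y, walls 44 mm above the floor. Its back part stays under the cabinet roof: only the front part, as long as the drawer's travel, is open to above.
- drawer_front (a point): Middle of the robot-side face of the drawer's flat front (246 mm wide, 10 thick, 6 to 76 mm above the counter), 41 mm up. Flush with it on the right (-y) is a steel side plate 10 mm thick, out to y = -193, 10 to 68 mm up, with a window 38 mm wide, 14 high, centred at y = -158 and 36 mm up; it stands before the interlock slot when shut.
- slot_mouth (a point): Centre of the mouth of the interlock switch's level slot, 36 mm above the counter, axes as the steriliser: the tongue goes in along +x. Slot 35 mm wide (y), 10 high, 45 deep. With the drawer shut, the front face of the drawer's side plate is 12 mm in front of it (x = -12 mm).
- key: Loose tongue key, upright on the counter, 200 g: dark steel foot (x -36 to +18 mm, 56 wide, 8 thick), black grip 36 mm (x) by 24 mm (y), 8 to 78 mm up, flat level steel tongue from the grip's front. Origin: underside, below the grip's middle; x along the tongue. Standing, its tongue is 1.5 mm below the slot's middle. Fully home, the grip's front meets the drawer's side plate.
- key_tip (a point): End of the key's tongue, 62 mm ahead of the key's origin along x, 34.5 mm above its underside. The tongue sticks out 44 mm from the grip, 30 mm wide, 5 thick, the last 6 mm 24 wide, 4 thick. Fully home it lies 32 mm inside the slot mouth.
- spoon: Short wooden spoon with a round bowl 42 mm across, 16 mm high. 120 mm long. Origin: underside, midway along; x towards the head, z up. Straight handle 16 mm wide, 18 high, from x = -60 to +12 mm, head from +12 to +60. About 70 g, balance near x = +5 mm. May be absent.
- scraper: Scraper with wooden handle and flat red silicone blade 36 mm wide, 12 mm thick. 120 mm long. Origin: underside, midway along; x towards the head, z up. Straight handle 16 mm wide, 18 high, from x = -60 to +12 mm, head from +12 to +60. About 70 g, balance near x = +5 mm. May be absent.
- brush: White plastic washing-up brush, head block with bristles down, 32 mm wide, 29 mm high. 120 mm long. Origin: underside, midway along; x towards the head, z up. Straight handle 16 mm wide, 18 high, from x = -60 to +12 mm, head from +12 to +60. About 70 g, balance near x = +5 mm. May be absent.
- turner: Black-handled turner with slotted flat steel blade 40 mm wide, 6 mm thick. 120 mm long. Origin: underside, midway along; x towards the head, z up. Straight handle 16 mm wide, 18 high, from x = -60 to +12 mm, head from +12 to +60. About 70 g, balance near x = +5 mm. May be absent.
- start (a joint): Start button travel in m: 0 = up, 0.008 = fully down (needs 5 N); springs back when let go.
- start_top (a point): Centre of the top face of the round black start button, 44 mm across, in a grey housing on a low grey block (70 x 70 x 20 mm) fixed on the counter left of the steriliser; press straight down.
- canister: Bystander: white plastic canister with flip-top lid, 92 mm across, 150 mm high. Origin: centre of its underside.
- jar: Bystander: glass jar 70 mm across, 100 mm high. Origin: centre of its underside.

How it is judged (in metres and radians):
On the way, in this order (a step that is already met when the one before it is completed fails the run):
1. every utensil lies in the open drawer, let go (x of spoon in the frame of drawer_in between -0.085 and 0.085 m and y of spoon in the frame of drawer_in between -0.1 and 0.1 m and z of spoon in the frame of drawer_in between -0.01 and 0.04 m and x of scraper in the frame of drawer_in between -0.085 and 0.085 m and y of scraper in the frame of drawer_in between -0.1 and 0.1 m and z of scraper in the frame of drawer_in between -0.01 and 0.04 m and x of brush in the frame of drawer_in between -0.085 and 0.085 m and y of brush in the frame of drawer_in between -0.1 and 0.1 m and z of brush in the frame of drawer_in between -0.01 and 0.04 m and x of turner in the frame of drawer_in between -0.085 and 0.085 m and y of turner in the frame of drawer_in between -0.1 and 0.1 m and z of turner in the frame of drawer_in between -0.01 and 0.04 m and contact force between the fingers and spoon below 0.2 N and contact force between the fingers and scraper below 0.2 N and contact force between the fingers and brush below 0.2 N and contact force between the fingers and turner below 0.2 N and value of joint drawer above 0.1 m), for 0.2 s.
2. the drawer is fully shut with the utensils inside (x of spoon in the frame of drawer_in between -0.085 and 0.085 m and y of spoon in the frame of drawer_in between -0.1 and 0.1 m and z of spoon in the frame of drawer_in between -0.01 and 0.04 m and x of scraper in the frame of drawer_in between -0.085 and 0.085 m and y of scraper in the frame of drawer_in between -0.1 and 0.1 m and z of scraper in the frame of drawer_in between -0.01 and 0.04 m and x of brush in the frame of drawer_in between -0.085 and 0.085 m and y of brush in the frame of drawer_in between -0.1 and 0.1 m and z of brush in the frame of drawer_in between -0.01 and 0.04 m and x of turner in the frame of drawer_in between -0.085 and 0.085 m and y of turner in the frame of drawer_in between -0.1 and 0.1 m and z of turner in the frame of drawer_in between -0.01 and 0.04 m and value of joint drawer below 0.005 m), for 0.2 s.
3. the key's tongue is fully home in the interlock slot, drawer shut (x of key_tip in the frame of slot_mouth above 0.026 m and y of key_tip in the frame of slot_mouth between -0.006 and 0.006 m and z of key_tip in the frame of slot_mouth between -0.006 and 0.006 m and angle between the x axis of key and the x axis of steriliser, either way round below 0.12 rad and value of joint drawer below 0.005 m), for 0.2 s.
4. the start button is pressed with the key home (all of step 3 and value of joint start above 0.005 m), for 0.05 s.
At the end, for the whole second after the job is handed in: Every utensil present lies in the drawer tray, let go; drawer within 5 mm of shut; tongue end 26 mm or more inside the slot mouth (home is 32), within 6 mm of its centre line and 0.12 rad of straight; start pressed 5 mm or more with the key home, and up again; all at rest (all of step 3 and x of spoon in the frame of drawer_in between -0.085 and 0.085 m and y of spoon in the frame of drawer_in between -0.1 and 0.1 m and z of spoon in the frame of drawer_in between -0.01 and 0.04 m and x of scraper in the frame of drawer_in between -0.085 and 0.085 m and y of scraper in the frame of drawer_in between -0.1 and 0.1 m and z of scraper in the frame of drawer_in between -0.01 and 0.04 m and x of brush in the frame of drawer_in between -0.085 and 0.085 m and y of brush in the frame of drawer_in between -0.1 and 0.1 m and z of brush in the frame of drawer_in between -0.01 and 0.04 m and x of turner in the frame of drawer_in between -0.085 and 0.085 m and y of turner in the frame of drawer_in between -0.1 and 0.1 m and z of turner in the frame of drawer_in between -0.01 and 0.04 m and value of joint start below 0.002 m and linear speed of each of spoon, scraper, brush, turner, key below 0.02 m/s); the robot touches nothing.
It fails at once if the canister or jar is moved more than 30 mm (distance of any of canister, jar from where it was at the start of the episode above 0.03 m).
Of spoon, scraper, brush, turner only 2 to 4 are there at a start; the rules pass over those that are not, and their reading is None.
At some moment in a run one of spoon, scraper, brush, turner, key may be knocked a few centimetres aside while the robot is not near it.
Once in a run the grip may slacken for a moment while it holds something.
It also fails if it takes over 210 s, if anything falls off the work surface, if the arm or the gripper's body presses on something with over 40 N, if the wrist force passes 120 N, or if a joint passes its speed limit or range.

## Working session

There is one attempt and no reset: what is moved stays moved. The work goes in short steps, Python scripts to look and compute and a shell command to move; the robot and the scene stay as the last step left them, time stands still between calls to the robot, and variables do not carry over. Pictures are saved under pics/ and viewed, at most 18 in all, crops included, and the job is handed in when it is done.

```bash
ls; mkdir -p pics; cat > h.py <<'E'
import numpy as np, cv2
from bench import ctrl
def snap(n,f=None):
    s=ctrl.snapshot(n)
    if f: cv2.imwrite('pics/'+f,cv2.cvtColor(np.array(s['image']),cv2.COLOR_RGB2BGR))
    return s
def ray(s,px):
    K=np.array(s['camera_matrix']);R=np.array(s['rotation']);o=np.array(s['origin'])
    d=R@np.linalg.inv(K)@np.array([px[0],px[1],1.]);return o,d/np.linalg.norm(d)
def onz(s,px,z):
    o,d=ray(s,px);return o+d*(z-o[2])/d[2]
def tri(s1,p1,s2,p2):
    o1,d1=ray(s1,p1);o2,d2=ray(s2,p2)
    A=np.array([d1,-d2]).T;t=np.linalg.lstsq(A,o2-o1,rcond=None)[0]
    a=o1+d1*t[0];b=o2+d2*t[1];return (a+b)/2,np.linalg.norm(a-b)
def proj(s,p):
    K=np.array(s['camera_matrix']);R=np.array(s['rotation']);c=K@R.T@(np.array(p)-np.array(s['origin']));return c[:2]/c[2]
E
python3 - <<'E'
from h import *
a=snap('top','top0.png');b=snap('side','side0.png')
np.set_printoptions(precision=3,suppress=True)
import pickle;pickle.dump((a,b),open('s0.pkl','wb'))
for s in(a,b):print(s['origin'],s['camera_matrix'],s['rotation'])
st=ctrl.sense();print(st['ee_pos'],st['tool_rot'],st['gripper_width'],ctrl.hold_point_z)
E
```

```text
pics
[ 386.252  -31.711 1206.742] [[477.761   0.    277.626]
 [  0.    477.761 215.322]
 [  0.      0.      1.   ]] [[ 0.014 -0.989  0.148]
 [-0.999 -0.019 -0.03 ]
 [ 0.032 -0.148 -0.989]]
[357.48  898.257 777.278] [[461.509   0.    282.339]
 [  0.    461.509 202.424]
 [  0.      0.      1.   ]] [[-0.981 -0.101  0.166]
 [-0.194  0.584 -0.788]
 [-0.017 -0.806 -0.592]]
[ 291.831 -580.548  403.62 ] [[ 0.893  0.449 -0.001]
 [ 0.449 -0.893  0.002]
 [ 0.    -0.002 -1.   ]] 95.07508718273692 171.3
```

View pics/top0.png

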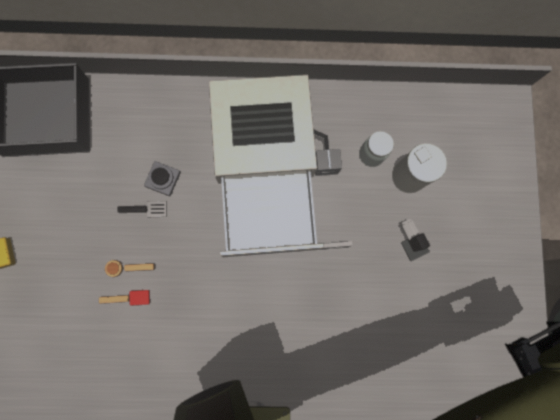

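View pics/side0.png

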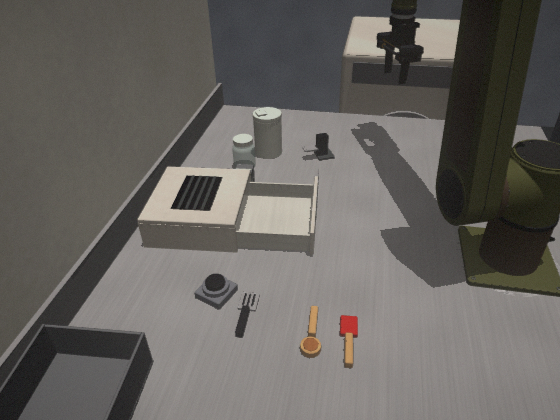

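The top view shows the turner at (143,209), spoon at (130,267), scraper at (125,298), start button at (162,178) and key at (415,237). The cabinet's front edge runs (217,176)-(316,172), the drawer front (222,253)-(351,243). There is no brush. The side view shows the same three utensils: turner (246,313), spoon (312,330), scraper (349,340).

```bash
cat > m.py <<'E'
from h import *
import pickle
np.set_printoptions(precision=1,suppress=True)
a,b=pickle.load(open('s0.pkl','rb'))
def comps(s,mask,mn=25):
    n,l,st,c=cv2.connectedComponentsWithStats(mask.astype(np.uint8))
    return [(c[i],st[i]) for i in range(1,n) if st[i][4]>=mn]
for nm,s in(('top',a),('side',b)):
    h=cv2.cvtColor(np.array(s['image']),cv2.COLOR_RGB2HSV).astype(int);H,S,V=h[...,0],h[...,1],h[...,2]
    print(nm)
    for t,m in(('orange',(S>110)&(H>6)&(H<25)&(V>90)),('red',(S>150)&((H<5)|(H>172))&(V>90)),('dark',(V<45))):
        for c,st in comps(s,m): 
            if st[4]<3000: print(t,c,st,onz(s,c,15))
t=lambda p,q:print(p,q,*tri(a,p,b,q))
print('cab roof corners @90',[onz(a,p,90) for p in((217,176),(316,172),(210,82),(308,76))])
print('front',[onz(a,(222,253),76),onz(a,(351,243),68)])
K=b
print('side roof',[onz(b,p,90) for p in((238,221),(253,170))])
E
python3 m.py
python3 - <<'E'
import cv2
i=cv2.imread('pics/top0.png')
x=cv2.resize(i[160:320,90:190],None,fx=3.7,fy=3.7,interpolation=cv2.INTER_CUBIC)
y=cv2.resize(i[160:320,350:450],None,fx=3.7,fy=3.7,interpolation=cv2.INTER_CUBIC)
cv2.imwrite('pics/c1.png',cv2.hconcat([x,y]))
E
```

```text
top
orange [  5.2 251.3] [  0 238  11  30 142] [462.9 599.1  15. ]
orange [112.3 267.9] [106 262  14  13 139] [426.4 336.7  15. ]
red [139. 297.] [130 291  19  14 239] [357.  267.7  15. ]
dark [81.  27.6] [   0   20  183   15 1602] [1056.5  459.4   15. ]
dark [389.9  36.8] [382  33  17   9  50] [1056.8 -363.4   15. ]
dark [403.1  37.1] [398  33  13   9  37] [1057.  -399.2   15. ]
dark [490.8  39.9] [ 408   34  152   14 1257] [1056.4 -638.9   15. ]
dark [81.7 92.5] [ 77  65  11  56 455] [876.5 444.2  15. ]
dark [28.5 81.6] [   0   66   73   77 1180] [902.2 582.3  15. ]
dark [  4.1 149. ] [  0 147  10   7  27] [721.2 626.8  15. ]
dark [415. 244.] [411 238   9  12  46] [ 498.  -415.3   15. ]
dark [217.5 404.3] [ 175  381   95   39 2138] [108.5  68.8  15. ]
side
orange [312.7 319.3] [309 306   9  28 178] [430.2 273.5  15. ]
orange [348.6 347.9] [345 332   8  32 240] [351.8 330.2  15. ]
orange [310.2 344.9] [301 336  20  18 273] [426.1 336.9  15. ]
red [348.4 324.3] [340 315  17  20 285] [356.8 273.3  15. ]
dark [403.3   6.8] [391   0  26  15 344] [  214.  -2346.9    15. ]
dark [400.5  45
[... 401 characters left out ...]
177  18  32 128] [ 825.9 -121.1   15. ]
dark [203.9 192.6] [196 177  17  32 125] [ 804.1 -125.3   15. ]
dark [212.2 193.1] [204 177  17  33 174] [ 779.5 -126.6   15. ]
dark [460.4 241.2] [458 229   6  26  39] [105. -33.  15.]
dark [212.7 287.3] [206 284  17   7  33] [663.1 224.7  15. ]
dark [550.8 293.2] [542 292  18   4  25] [-67.5 110.4  15. ]
dark [124.5 397.8] [108 357  33  63 688] [734.9 507.7  15. ]
cab roof corners @90 [array([645.5,  80.6,  90. ]), array([ 660.5, -156.1,   90. ]), array([881.3, 105.5,  90. ]), array([ 903.9, -135.6,   90. ])]
front [array([463.3,  64.2,  76. ]), array([ 492.9, -243.2,   68. ])]
side roof [array([640.4,  74.8,  90. ]), array([ 660.6, -152.6,   90. ])]
```

View pics/c1.png

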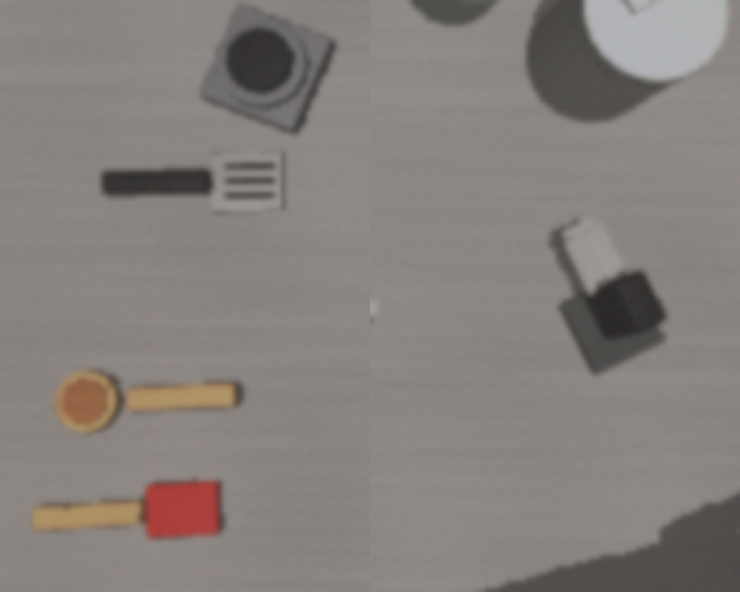

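The crop shows turner handle end to blade end (103,184)-(284,181), spoon bowl centre (87,401) with handle end (238,396), and scraper (33,518)-(221,509). The key's tongue tip is near (574,224) and its grip top near (640,295), all in crop pixels.

```bash
cat >> h.py <<'E'
def plan(tgt,yaw):
    "rows in tool axes: tgt = grasp point world mm, yaw = heading of tool x deg"
    st=ctrl.sense();R=np.array(st['tool_rot']);g=np.array(st['ee_pos'])+R[:,2]*ctrl.hold_point_z
    cur=np.degrees(np.arctan2(R[1,0],R[0,0]))
    print('t',round(st['time'],1),'grasp at',g,'yaw',cur,'w',st['gripper_width'],'F',st['ft_force'],'ff',st['finger_force'])
    print('shift tool mm',R.T@(np.array(tgt)-g),'tool turn',-((yaw-cur+180)%360-180))
E
python3 - <<'E'
from h import *
import pickle
np.set_printoptions(precision=1,suppress=True)
a,b=pickle.load(open('s0.pkl','rb'))
C=lambda x,y:(90+x/3.7-.37,160+y/3.7-.37)
D=lambda x,y:(350+(x-370)/3.7-.37,160+y/3.7-.37)
for n,p,z in(('turner h',C(103,184),16),('turner b',C(284,181),4),('spoon handle end',C(238,396),16),('spoon bowl',C(87,401),14),('scr h',C(33,518),16),('scr head end',C(221,509),10),('key tip',D(574,224),37),('grip top',D(640,292),78),('button',C(260,60),40),('spoon handle bowl-side',C(128,401),17)): print(n,p,onz(a,p,z))
for n,p,q in(('spoon hnd',(141.5,267.2),(312.7,319.3)),('spoon bowl',C(87,401),(310.5,345.5)),('scr head',(139,297),(348.4,324.3)),('scr handle',C(87,516),(348.6,347.9)),('button',C(260,60),(214.5,282.5)),('key grip top',D(640,292),(321.7,136.5)),('turner joint',C(212,182),(246.5,307)),('cabFL',(217,176),(238,221)),('cabFR',(316,172),(253,170))):
  print(n,*tri(a,p,b,q))
E
```

```text
turner h (117.46783783783783, 209.35972972972974) [572.1 333.   16. ]
turner b (166.38675675675677, 208.5489189189189) [578.4 214.2   4. ]
spoon handle end (153.95432432432432, 266.657027027027) [431.1 235.2  16. ]
spoon bowl (113.14351351351351, 268.0083783783784) [426.3 335.   14. ]
scr h (98.54891891891891, 299.63) [349.4 364.5  16. ]
scr head end (149.35972972972974, 297.19756756756755) [356.8 243.8  10. ]
key tip (404.7651351351351, 220.17054054054054) [ 555.2 -384.3   37. ]
grip top (422.60297297297296, 238.5489189189189) [ 505.6 -413.9   78. ]
button (159.90027027027025, 175.84621621621622) [654.5 226.8  40. ]
spoon handle bowl-side (124.22459459459458, 268.0083783783784) [426.7 307.1  17. ]
spoon hnd [430.3 267.6   7.7] 1.387466774309899
spoon bowl [426.1 335.7  11.6] 0.7219568334072449
scr head [356.8 269.    9.9] 0.1735128550002506
scr handle [351.4 329.9  14.6] 0.5723657782252491
button [655.6 227.9  35. ] 0.03873591163353055
key grip top [ 503.9 -417.1   68.8] 5.338000843206217
turner joint [575.7 261.7   9.5] 0.41896911385490937
cabFL [641.6  79.7  94.5] 5.687401176657619
cabFR [ 661.4 -156.3   87.6] 0.5989979591475173
```

```bash

python3 -m inch '[[[0.026,-0.024,0],0],[[0.026,-0.024,0],0],[[0.026,-0.024,0],0],[[0.026,-0.024,0],0],[[0.026,-0.024,0],0]]' 1 20 | tail -c 300
python3 -m inch '[[[0.026,-0.024,0],0],[[0.026,-0.024,0],0],[[0.026,-0.024,0],0],[[0.026,-0.024,0],0],[[0.026,-0.024,0],0]]' | tail -c 300
python3 -m inch '[[[0.026,-0.024,0],0],[[0.026,-0.024,0],0],[[0.026,-0.024,0],0],[[0.026,-0.024,0],0],[[0.026,-0.024,0],0]]' | tail -c 300
python3 -m inch '[[[0,0,0],4],[[0,0,0],7],[[0,0,0],7],[[0,0,0],4],[[0,0,0],0]]'
python3 - <<'E'
from h import *
import pickle
np.set_printoptions(precision=1,suppress=True)
s=snap('wrist','w1.png');pickle.dump(s,open('w1.pkl','wb'))
st=ctrl.sense();print(np.array(st['q']),s['origin'],np.array(st['ee_pos']));plan((353,304,100),93.5)
E
```

```text
time: 0.52
ee_pos: [354.3, -413.6, 404.0]
tool_rot: [[0.894, 0.449, -0.0], [0.449, -0.894, 0.001], [0.0, -0.001, -1.0]]
ft_force: [1.3, -0.4, 0.1]
gripper_width: 94.9
finger_force: 0.0
time: 0.93
ee_pos: [416.5, -247.8, 404.3]
tool_rot: [[0.894, 0.449, -0.0], [0.449, -0.894, 0.0], [-0.0, -0.0, -1.0]]
ft_force: [1.0, 0.3, -0.0]
gripper_width: 95.0
finger_force: 0.0
time: 1.35
ee_pos: [478.7, -82.1, 404.4]
tool_rot: [[0.893, 0.449, -0.0], [0.449, -0.893, 0.0], [-0.0, -0.0, -1.0]]
ft_force: [0.2, -1.0, -0.4]
gripper_width: 95.4
finger_force: 0.0
time: 1.77
ee_pos: [478.5, -83.7, 404.2]
tool_rot: [[0.997, 0.081, -0.001], [0.081, -0.997, 0.0], [-0.001, -0.0, -1.0]]
ft_force: [0.1, 0.1, -0.5]
gripper_width: 94.6
finger_force: 0.0
[-16.3 -14.3 115.    0.   79.4  68.9] [552.6 -76.3 382.4] [478.5 -83.8 404.3]
t 1.8 grasp at [478.4 -83.8 233. ] yaw 4.793023667363882 w 95.28001584835741 F [ 0.3  0.4 -0.4] ff 0.0
shift tool mm [ -92.5 -396.8  133.2] tool turn -88.70697633263615
```

View pics/w1.png

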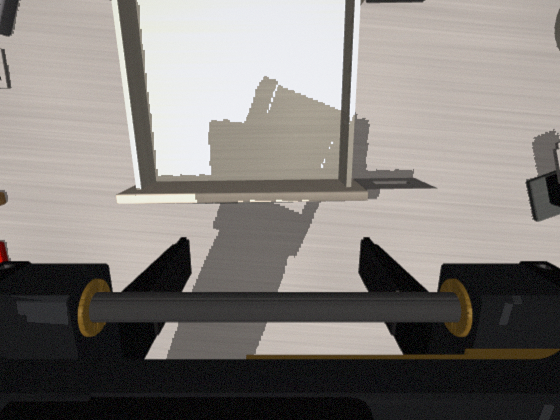

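The wrist view shows the empty tray. The drawer's front top edge runs (118,201)-(368,198), the side plate ends at (436,187), and the side wall tops are at x≈140 and x≈350.

```bash

python3 - <<'E'
from h import *
import pickle
np.set_printoptions(precision=1,suppress=True)
s=pickle.load(open('w1.pkl','rb'));a,b=pickle.load(open('s0.pkl','rb'))
L=onz(s,(118,201),76);R=onz(s,(368,198),76);print(L,R,np.linalg.norm(L-R),np.degrees(np.arctan2(-(L-R)[0],(L-R)[1])))
P=onz(s,(436,187),68);print('plate end',P)
print('tri L,R,P',*tri(a,(222,253),s,(118,201)),*tri(a,(351,243),s,(436,187)))
print('side walls',[onz(s,p,56) for p in((120,0),(150,185),(355,0),(349,185))])
E
python3 -m inch '[[[-0.0185,-0.04,0],-6],[[-0.0185,-0.036,0],-7],[[-0.0185,-0.036,0],-7],[[-0.0,-0.036,0],-7],[[0,-0.036,0],-7]]' | grep ee_pos
python3 -m inch '[[[0,-0.03,0],-7],[[0,-0.03,0],-7],[[0,-0.03,0],-7],[[0,-0.03,0],-7],[[0,0,0],-7]]'|grep ee_pos
python3 -m inch '[[[0,0,0],-7],[[0,0,0],-7],[[0,0,0],-6],[[0,0,0],0]]'|grep ee_pos
python3 - <<'E'
from h import *
np.set_printoptions(precision=1,suppress=True)
plan((353,304,100),93.5)
E
```

```text
[459.8  67.7  76. ] [ 482.5 -172.7   76. ] 241.54574866358925 5.37913296970496
plate end [ 497.1 -240.    68. ]
tri L,R,P [462.7  63.4  85.3] 0.07972147738336542 [ 494.5 -245.9   55.9] 1.2083657743153025
side walls [array([637.6,  66.5,  56. ]), array([473.3,  43.9,  56. ]), array([ 654.5, -139.1,   56. ]), array([ 489.8, -157.6,   56. ])]
ee_pos: [369.5, 77.2, 404.6]
ee_pos: [278.0, 155.5, 404.6]
ee_pos: [280.6, 153.9, 404.6]
t 3.0 grasp at [280.6 154.  233.3] yaw 93.89059135931922 w 94.89069178293143 F [ 0.4 -0.5 -0.3] ff 0.0
shift tool mm [144.8  82.4 133.3] tool turn 0.39059135931921674
```

```bash

python3 -m inch '[[[0.038,0.02,0],0],[[0.038,0.02,0],0],[[0.038,0.02,0],0],[[0.038,0.022,0],0],[[0,0,0],0]]' | grep ee_pos
python3 - <<'E'
from h import *
import pickle
np.set_printoptions(precision=1,suppress=True)
s=snap('wrist','w2.png');pickle.dump(s,open('w2.pkl','wb'))
h=cv2.cvtColor(np.array(s['image']),cv2.COLOR_RGB2HSV).astype(int);H,S,V=h[...,0],h[...,1],h[...,2]
for t,m in(('orange',(S>90)&(H>6)&(H<25)&(V>90)),('red',(S>150)&((H<5)|(H>172))&(V>60))):
    n,l,st,c=cv2.connectedComponentsWithStats(m.astype(np.uint8))
    for i in range(1,n):
        if st[i][4]>200: print(t,c[i],st[i],onz(s,c[i],15))
plan((352.6,312,21),93.5)
E
```

```text
ee_pos: [352.7, 309.8, 402.1]
orange [276.6 165.3] [270 134  15  64 882] [349.3 332.5  15. ]
orange [342.7 164.1] [ 325  146   37   37 1060] [422.8 338.7  15. ]
orange [340.2 216.7] [332 187  17  60 793] [427.4 277.4  15. ]
orange [465.8 309. ] [457 283  16  53 332] [600.6 166.5  15. ]
orange [ 81.8 314.3] [ 78 288  13  48 236] [113.  124.5  15. ]
red [277.3 215.4] [ 263  196   30   39 1107] [354.  274.1  15. ]
t 3.5 grasp at [350.8 307.3 231.2] yaw 93.74684944924934 w 95.07142905717639 F [-0.3 -1.3  0.5] ff 0.0
shift tool mm [  5.1   3.1 210.2] tool turn 0.24684944924933916
```

View pics/w2.png

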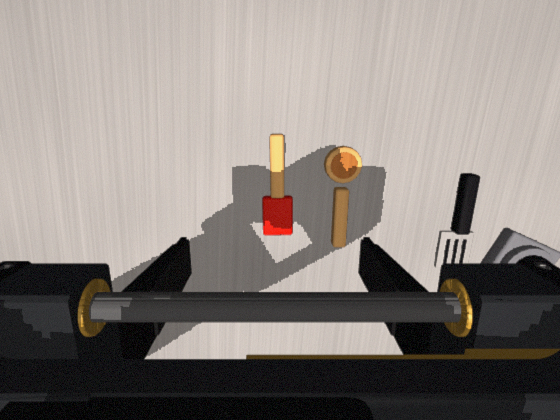

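The wrist view shows the scraper handle centred at (277,165) with its head at (277,215), and the spoon beside it at (340,217). This agrees with the overhead fix to within 4 mm. I'm descending with the opening narrowed.

```bash

python3 -m inch '[[[0.005,0.001,0.035],0],[[0,0,0.035],0],[[0,0,0.035],0],[[0,0,0.035],0],[[0,0,0.035],0]]' 0.26 20 | grep ee_pos
python3 -m inch '[[[0,0,0.025],0],[[0,0,0.010],0],[[0,0,0],0]]' | egrep 'ee_pos|ft_f|width'
python3 -m inch '[[[0,0,0],0],[[0,0,0],0],[[0,0,0],0],[[0,0,0],0],[[0,0,0],0]]' -1 25
python3 -m inch '[[[0,0,0],0],[[0,0,0],0],[[0,0,-0.02],0],[[0,0,-0.035],0],[[0,0,-0.035],0]]'
python3 - <<'E'
from h import *
np.set_printoptions(precision=1,suppress=True)
plan((549,17,120),5.5)
E
```

```text
ee_pos: [350.6, 309.5, 228.9]
ee_pos: [350.2, 309.3, 193.1]
ft_force: [-0.6, 0.0, 0.6]
gripper_width: 60.0
time: 4.53
ee_pos: [351.4, 310.8, 196.0]
tool_rot: [[-0.064, 0.998, 0.002], [0.998, 0.064, 0.001], [0.001, 0.002, -1.0]]
ft_force: [-0.6, -0.6, 0.2]
gripper_width: 31.9
finger_force: 0.0
time: 4.95
ee_pos: [350.2, 309.9, 284.0]
tool_rot: [[-0.064, 0.998, -0.004], [0.998, 0.064, -0.003], [-0.002, -0.004, -1.0]]
ft_force: [1.0, 0.7, -1.7]
gripper_width: 16.0
finger_force: 25.0
t 5.0 grasp at [349.5 309.5 112.7] yaw 93.68851055725675 w 15.961234659339757 F [ 1.   0.7 -1.7] ff 24.969370365142822
shift tool mm [-304.7  180.2   -7.2] tool turn 88.18851055725675
```

```bash

python3 -m inch '[[[-0.0305,0.018,0],0],[[-0.0305,0.018,0],0],[[-0.0305,0.018,0],0],[[-0.0305,0.018,0],0],[[-0.0305,0.018,0],0]]' - 30 | grep ee_pos
python3 -m inch '[[[-0.0305,0.018,0],0],[[-0.0305,0.018,0],0],[[-0.0305,0.018,0],0],[[-0.0305,0.018,0],0],[[-0.0305,0.018,0],0]]' | grep ee_pos
python3 -m inch '[[[0,0,0],6],[[0,0,0],7],[[0,0,0],7],[[0,0,0],7],[[0,0,0],7]]' | grep ee_pos
python3 -m inch '[[[0,0,0],6],[[0,0,0],7],[[0,0,0],7],[[0,0,0],7],[[0,0,0],7]]' | grep ee_pos
python3 -m inch '[[[0,0,0],7],[[0,0,0],7],[[0,0,0],6],[[0,0,0],0],[[0,0,0],0]]' | egrep 'ee_pos|width|finger'
python3 - <<'E'
from h import *
np.set_printoptions(precision=1,suppress=True)
plan((541.5,17,36),5.5)
s=snap('side','s1.png')
w=snap('wrist','w3.png')
cv2.imwrite('pics/c3.png',cv2.cvtColor(cv2.vconcat([np.array(s['image'])[130:330,100:500],np.array(w['image'])[:300,60:460]]),cv2.COLOR_RGB2BGR))
E
```

```text
ee_pos: [451.0, 162.7, 284.8]
ee_pos: [550.8, 16.0, 284.5]
ee_pos: [550.1, 17.5, 284.2]
ee_pos: [550.1, 17.8, 284.3]
ee_pos: [550.1, 17.7, 284.5]
gripper_width: 15.8
finger_force: 30.0
t 7.0 grasp at [550.   17.8 113.2] yaw 5.847839328308741 w 15.835750372150645 F [-0.2 -1.2 -0.1] ff 29.9698269367218
shift tool mm [-8.5 -0.1 77.2] tool turn 0.3478393283087371
```

View pics/c3.png

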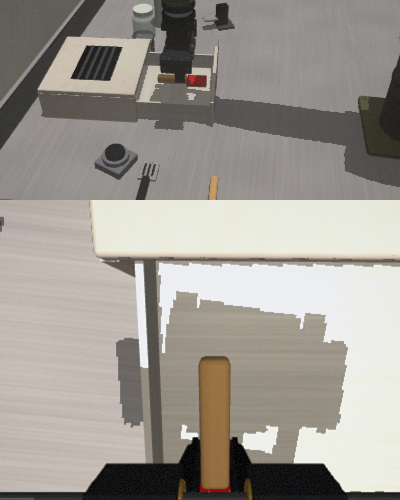

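The scraper is held by its handle, level, over the left part of the tray with its head towards the drawer front. The handle end is at (215,360) in the lower crop. Nothing is in the way of lowering it.

```bash

python3 -m inch '[[[0.004,0,0.025],0],[[0,0,0.025],0],[[0,0,0.02],0],[[0,0,0.006],0],[[0,0,0],0]]' | egrep 'ee_pos|ft_f'
python3 -m inch '[[[0,0,0],0],[[0,0,0],0],[[0,0,0],0],[[0,0,0],0],[[0,0,0],0]]' -0.24 | egrep 'ee_pos|width|finger'
python3 -m inch '[[[0,0,-0.02],0],[[0,0,-0.035],0],[[0,0,-0.035],0],[[0,0,-0.035],0],[[0,0,-0.03],0]]' | egrep 'ee_pos|width|finger'
python3 - <<'E'
from h import *
import pickle
np.set_printoptions(precision=1,suppress=True)
a=snap('top','t4.png');b=snap('side','s4.png');pickle.dump((a,b),open('s0.pkl','wb'))
E
python3 m.py | egrep 'top|side|red|orange'
python3 - <<'E'
from h import *
np.set_printoptions(precision=1,suppress=True)
plan((430,269,150),93)
E
```

```text
ee_pos: [555.1, 18.1, 209.4]
ft_force: [0.5, -0.0, -0.1]
ee_pos: [554.1, 18.1, 208.8]
gripper_width: 35.4
finger_force: 0.0
ee_pos: [554.1, 18.1, 366.3]
gripper_width: 36.4
finger_force: 0.0
top
orange [  5.7 251.6] [  0 238  12  30 149] [462.3 597.7  15. ]
orange [112.3 268. ] [106 262  14  13 138] [426.4 336.7  15. ]
red [245.1 228.8] [239 225  13   8  79] [529.1  13.5  15. ]
side
orange [279.1 229.5] [273 228  12   4  28] [556.9   0.7  15. ]
orange [312.8 319.4] [309 306   9  28 181] [430.1 273.7  15. ]
orange [310.3 344.8] [301 336  20  18 272] [426.1 336.6  15. ]
red [289.1 229.8] [286 228   9   5  34] [531.3  -2.9  15. ]
side roof [array([640.4,  74.8,  90. ]), array([ 660.6, -152.6,   90. ])]
t 8.5 grasp at [557.8  17.9 199.9] yaw 5.699696015876168 w 36.00344100461209 F [ 0.8 -0.6  0.9] ff 0.0
shift tool mm [-102.9 -262.7   48.1] tool turn -87.30030398412384
```

```bash

python3 -m inch '[[[-0.0127,-0.0347,0],0],[[-0.0127,-0.0347,0],0],[[-0.0127,-0.0347,0],0],[[-0.0127,-0.0347,0],0],[[-0.0127,-0.0347,0],0]]' 0.26 | grep ee_pos
python3 -m inch '[[[-0.0127,-0.0347,0],0],[[-0.0127,-0.0347,0],0],[[-0.0127,-0.0347,0],0],[[0,0,0],-6],[[0,0,0],-7]]' | grep ee_pos
python3 -m inch '[[[0,0,0],-7],[[0,0,0],-7],[[0,0,0],-7],[[0,0,0],-7],[[0,0,0],-7]]' | grep ee_pos
python3 -m inch '[[[0,0,0],-7],[[0,0,0],-7],[[0,0,0],-7],[[0,0,0],-7],[[0,0,0],-7]]' | grep ee_pos
python3 -m inch '[[[0,0,0],-4],[[0,0,0],0],[[0,0,0],0],[[0,0,0],0]]' | grep ee_pos
python3 - <<'E'
from h import *
np.set_printoptions(precision=1,suppress=True)
s=snap('wrist','w5.png')
h=cv2.cvtColor(np.array(s['image']),cv2.COLOR_RGB2HSV).astype(int);H,S,V=h[...,0],h[...,1],h[...,2]
n,l,st,c=cv2.connectedComponentsWithStats(((S>90)&(H>6)&(H<25)&(V>60)).astype(np.uint8))
for i in range(1,n):
    if st[i][4]>200:
        x,y,w,hh,_=st[i];print(c[i],st[i],onz(s,c[i],16),onz(s,(x+w/2,y),16),onz(s,(x+w/2,y+hh),16))
plan((429,284,21),92.7)
E
```

```text
ee_pos: [472.5, 185.5, 362.8]
ee_pos: [424.1, 286.0, 362.7]
ee_pos: [425.3, 284.2, 362.6]
ee_pos: [425.3, 284.1, 362.6]
ee_pos: [425.5, 284.2, 363.3]
[279.  139.5] [ 258  119   42   42 1189] [424.6 338.5  16. ] [423.6 357.8  16. ] [425.6 317.6  16. ]
[279.2 200.5] [272 167  16  68 996] [427.8 277.1  16. ] [426.9 311.6  16. ] [430.5 239.5  16. ]
[156.5 307.9] [148 279  22  58 671] [295.2 145.1  16. ] [299.9 181.7  16. ] [296.2 106.6  16. ]
[392.7 307.8] [380 279  22  58 669] [562.1 158.   16. ] [555.  193.7  16. ] [565.7 119.5  16. ]
[369.9 354.9] [ 172  349  329   10 1916] [544.4  93.6  16. ] [504.1 100.   16. ] [505.4  86.   16. ]
t 10.5 grasp at [425.4 284.2 192.1] yaw 92.61629556502766 w 59.99004354765979 F [ 0.2 -0.2 -0.2] ff 0.0
shift tool mm [ -0.3   3.7 171.1] tool turn -0.08370443497233282
```

```bash

python3 -m inch '[[[0.002,0.003,0.035],0],[[0,0,0.035],0],[[0,0,0.035],0],[[0,0,0.035],0],[[0,0,0.023],0]]' | grep ee_pos
python3 -m inch '[[[0,0,0.008],0],[[0,0,0],0],[[0,0,0],0]]' | egrep 'ee_pos|ft_f'
python3 -m inch '[[[0,0,0],0],[[0,0,0],0],[[0,0,0],0],[[0,0,0],0],[[0,0,0],0]]' -1 30 | egrep 'width'
python3 -m inch '[[[0,0,0],0],[[0,0,0],0],[[0,0,0],0],[[0,0,0],0],[[0,0,0],0]]'| egrep 'ee_pos|width|finger_f'
python3 -m inch '[[[0,0,-0.02],0],[[0,0,-0.035],0],[[0,0,-0.035],0],[[0,0,0],0],[[0,0,0],0]]'| egrep 'ee_pos|width|finger_f'
python3 - <<'E'
from h import *
np.set_printoptions(precision=1,suppress=True)
plan((565,-44,120),5.5)
E
```

```text
ee_pos: [427.2, 285.7, 197.2]
ee_pos: [428.7, 286.6, 193.0]
ft_force: [-0.0, -0.8, -0.1]
gripper_width: 31.6
ee_pos: [428.5, 286.4, 192.8]
gripper_width: 15.5
finger_force: 30.0
ee_pos: [429.3, 286.9, 285.5]
gripper_width: 15.9
finger_force: 30.0
t 12.4 grasp at [430.1 287.3 114.2] yaw 92.69397734807535 w 15.913049444111941 F [-0.4  0.3 -0.2] ff 29.999274909496307
shift tool mm [-337.3  119.2   -6. ] tool turn 87.19397734807535
```

```bash

python3 -m inch '[[[-0.0338,0.0105,0],0],[[-0.0338,0.0105,0],0],[[-0.0338,0.0105,0],0],[[-0.0338,0.0105,0],0],[[-0.0338,0.0105,0],0]]' | grep ee_pos
python3 -m inch '[[[-0.0338,0.0105,0],0],[[-0.0338,0.0105,0],0],[[-0.0338,0.0105,0],0],[[-0.0338,0.0105,0],0],[[-0.0338,0.0105,0],0]]' | grep ee_pos
python3 -m inch '[[[0,0,0],6],[[0,0,0],7],[[0,0,0],7],[[0,0,0],7],[[0,0,0],7]]' | grep ee_pos
python3 -m inch '[[[0,0,0],6],[[0,0,0],7],[[0,0,0],7],[[0,0,0],7],[[0,0,0],7]]' | grep ee_pos
python3 -m inch '[[[0,0,0],7],[[0,0,0],7],[[0,0,0],5],[[0,0,0],0],[[0,0,0],0]]' | egrep 'ee_pos|width|finger'
python3 - <<'E'
from h import *
np.set_printoptions(precision=1,suppress=True)
plan((551,-45,36),5.5)
s=snap('side');w=snap('wrist')
cv2.imwrite('pics/c6.png',cv2.cvtColor(cv2.vconcat([np.array(s['image'])[130:350,100:500],np.array(w['image'])[:340,60:460]]),cv2.COLOR_RGB2BGR))
E
```

```text
ee_pos: [488.2, 118.5, 280.6]
ee_pos: [548.7, -47.9, 280.3]
ee_pos: [548.4, -46.4, 280.1]
ee_pos: [548.4, -46.1, 280.1]
ee_pos: [548.6, -46.2, 280.9]
gripper_width: 15.6
finger_force: 30.0
t 14.5 grasp at [548.  -46.1 109.6] yaw 5.820393299978814 w 15.597186554399554 F [ 0.6 -0.3 -0.5] ff 30.000013411045074
shift tool mm [ 3.3 -0.7 73.6] tool turn 0.3203932999788037
```

View pics/c6.png

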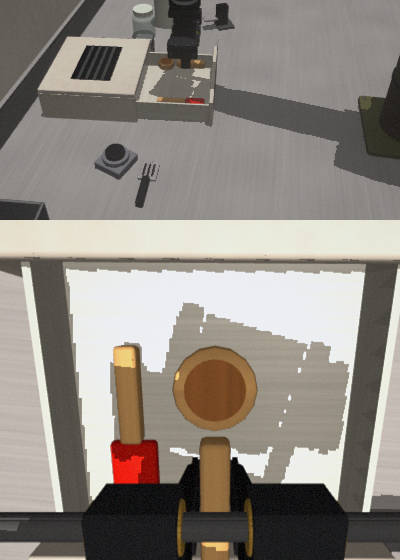

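The scraper lies in the tray on the left and the spoon is held centred over it, bowl towards the cabinet at (215,390) in the lower crop.

```bash

python3 -m inch '[[[0.003,0,0.025],0],[[0,0,0.025],0],[[0,0,0.018],0],[[0,0,0.006],0],[[0,0,0],0]]' | egrep 'ee_pos|ft_f'
python3 -m inch '[[[0,0,0],0],[[0,0,0],0],[[0,0,0],0],[[0,0,0],0],[[0,0,0],0]]' -0.24 | egrep 'ee_pos|width|finger'
python3 -m inch '[[[0,0,-0.02],0],[[0,0,-0.035],0],[[0,0,-0.035],0],[[0,0,-0.035],0],[[0,0,-0.03],0]]' | egrep 'ee_pos|width|finger'
python3 -m inch '[[[0,0,0],0],[[0,0,0],0]]' | egrep 'ee_pos'
python3 - <<'E'
from h import *
np.set_printoptions(precision=1,suppress=True)
a=snap('top','t7.png');b=snap('side','s7.png')
plan((575,282,200),93)
i=[np.array(a['image'])[150:280,90:250],np.array(b['image'])[260:350,180:340]]
cv2.imwrite('pics/c7.png',cv2.cvtColor(cv2.resize(cv2.vconcat(i),None,fx=2.7,fy=2.7,interpolation=cv2.INTER_CUBIC),cv2.COLOR_RGB2BGR))
E
```

```text
ee_pos: [551.5, -45.9, 207.0]
ft_force: [0.4, -0.4, -0.7]
ee_pos: [552.6, -46.1, 209.8]
gripper_width: 35.6
finger_force: 0.0
ee_pos: [552.2, -46.0, 366.8]
gripper_width: 36.1
finger_force: 0.0
ee_pos: [552.8, -46.1, 367.1]
t 16.1 grasp at [551.6 -45.9 191.6] yaw 5.691415032876439 w 36.43195334951285 F [ 0.3  0.  -1.3] ff 0.0
shift tool mm [  55.8 -324.    -8.4] tool turn -87.30858496712358
```

View pics/c7.png

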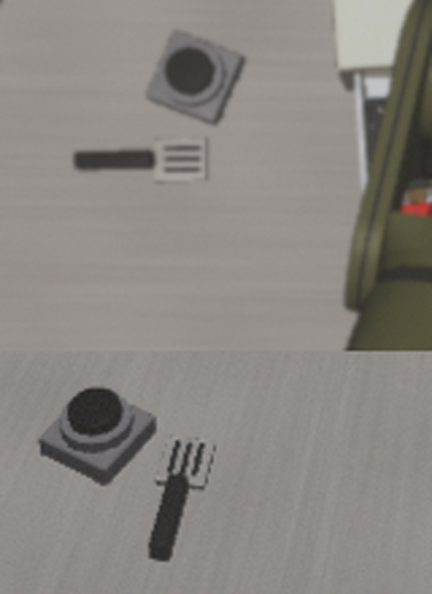

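The turner is where it was, handle (75,160) to blade end (207,160) in the crop, clear of the button block.

```bash

python3 -m inch '[[[0.0062,-0.036,0],0],[[0.0062,-0.036,0],0],[[0.0062,-0.036,0],0],[[0.0062,-0.036,0],0],[[0.0062,-0.036,0],0]]' 0.1 | grep ee_pos
python3 -m inch '[[[0.0062,-0.036,0],0],[[0.0062,-0.036,0],0],[[0.0062,-0.036,0],0],[[0.0062,-0.036,0],0],[[0,0,0],-3]]' | grep ee_pos
python3 -m inch '[[[0,0,0],-7],[[0,0,0],-7],[[0,0,0],-7],[[0,0,0],-7],[[0,0,0],-7]]' | grep ee_pos
python3 -m inch '[[[0,0,0],-7],[[0,0,0],-7],[[0,0,0],-7],[[0,0,0],-7],[[0,0,0],-7]]' | grep ee_pos
python3 -m inch '[[[0,0,0],-7],[[0,0,0],-7],[[0,0,0],0],[[0,0,0],0],[[0,0,0],0]]' | grep ee_pos
python3 - <<'E'
from h import *
np.set_printoptions(precision=1,suppress=True)
s=snap('wrist','w8.png')
im=np.array(s['image']);V=im.max(2).astype(int)
n,l,st,c=cv2.connectedComponentsWithStats(((V<60)).astype(np.uint8)[:250])
for i in range(1,n):
    if st[i][4]>150:
        x,y,w,hh,_=st[i];print(c[i],st[i],onz(s,c[i],16),onz(s,(x+w/2,y),16),onz(s,(x+w/2,y+hh),16))
plan((574.8,282,21),93)
E
```

```text
ee_pos: [564.5, 137.7, 361.0]
ee_pos: [574.7, 286.8, 360.8]
ee_pos: [575.1, 281.8, 360.6]
ee_pos: [575.1, 281.7, 360.6]
ee_pos: [575.4, 281.8, 362.2]
[487.6  31. ] [ 442    0  118   55 3717] [755.1 439.2  16. ] [761.3 463.9  16. ] [771.6 420.3  16. ]
[276.4 181.8] [269 139  16  70 726] [573.4 294.2  16. ] [572.  336.4  16. ] [575.4 265.7  16. ]
[348.2 241.7] [322 230  53  20 771] [652.4 233.1  16. ] [651.4 246.2  16. ] [653.8 223.7  16. ]
[220.5 244.3] [210 237  18  13 154] [517.1 223.8  16. ] [515.5 232.1  16. ] [515.5 217.2  16. ]
t 18.3 grasp at [575.2 281.8 191.4] yaw 92.57267304064283 w 51.918125598682956 F [0.4 0.2 0. ] ff 0.0
shift tool mm [  0.4  -0.1 170.4] tool turn -0.427326959357174
```

View pics/w8.png

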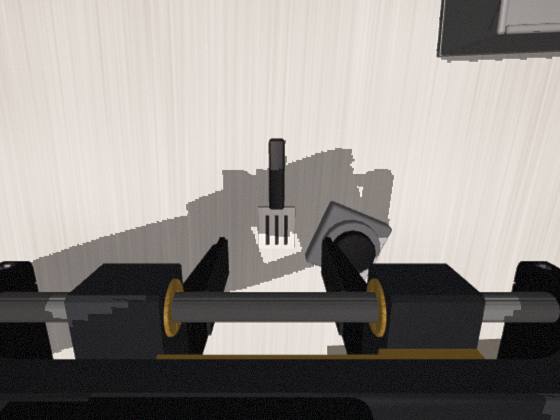

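The turner handle runs (277,140)-(277,208), with the grasp point on it. The button block's nearest corner is at (330,203), clear of a narrowed opening.

```bash

python3 -m inch '[[[0.002,0,0.035],0],[[0,0,0.035],0],[[0,0,0.035],0],[[0,0,0.035],0],[[0,0,0.022],0]]' -0.15 | grep ee_pos
python3 -m inch '[[[0,0,0.008],0],[[0,0,0],0],[[0,0,0],0]]' | egrep 'ee_pos|ft_f'
python3 -m inch '[[[0,0,0],0],[[0,0,0],0],[[0,0,0],0],[[0,0,0],0],[[0,0,0],0]]' -1 30 | egrep 'width'
python3 -m inch '[[[0,0,0],0],[[0,0,0],0],[[0,0,0],0],[[0,0,0],0],[[0,0,0],0]]'| egrep 'ee_pos|width|finger_f'
python3 -m inch '[[[0,0,-0.02],0],[[0,0,-0.035],0],[[0,0,-0.035],0],[[0,0,0],0],[[0,0,0],0]]'| egrep 'ee_pos|width|finger_f'
python3 - <<'E'
from h import *
np.set_printoptions(precision=1,suppress=True)
plan((569,-103,120),5.5)
E
```

```text
ee_pos: [574.0, 283.3, 197.4]
ee_pos: [575.7, 284.0, 194.0]
ft_force: [0.2, -0.0, -0.1]
gripper_width: 15.7
ee_pos: [575.7, 284.0, 194.2]
gripper_width: 15.6
finger_force: 30.0
ee_pos: [576.3, 284.3, 286.6]
gripper_width: 15.7
finger_force: 30.0
t 20.2 grasp at [577.2 284.6 115.3] yaw 92.68444495143261 w 15.737945390226292 F [-0.3 -0.4 -1.3] ff 29.99960482120514
shift tool mm [-386.8  -26.3   -5.5] tool turn 87.18444495143261
```

```bash

python3 -m inch '[[[-0.0352,-0.0024,0],0],[[-0.0352,-0.0024,0],0],[[-0.0352,-0.0024,0],0],[[-0.0352,-0.0024,0],0],[[-0.0352,-0.0024,0],0]]' | grep ee_pos
python3 -m inch '[[[-0.0352,-0.0024,0],0],[[-0.0352,-0.0024,0],0],[[-0.0352,-0.0024,0],0],[[-0.0352,-0.0024,0],0],[[-0.0352,-0.0024,0],0]]' | grep ee_pos
python3 -m inch '[[[-0.0352,-0.0024,0],6],[[0,0,0],7],[[0,0,0],7],[[0,0,0],7],[[0,0,0],7]]' | grep ee_pos
python3 -m inch '[[[0,0,0],6],[[0,0,0],7],[[0,0,0],7],[[0,0,0],7],[[0,0,0],7]]' | grep ee_pos
python3 -m inch '[[[0,0,0],7],[[0,0,0],7],[[0,0,0],5],[[0,0,0],0],[[0,0,0],0]]' | egrep 'ee_pos|width|finger'
python3 - <<'E'
from h import *
np.set_printoptions(precision=1,suppress=True)
plan((569,-103,36),5.5)
w=snap('wrist','w9.png')
E
```

```text
ee_pos: [570.6, 106.1, 281.1]
ee_pos: [566.8, -70.3, 281.3]
ee_pos: [566.4, -104.4, 281.0]
ee_pos: [566.4, -103.8, 281.1]
ee_pos: [566.7, -103.9, 281.8]
gripper_width: 15.7
finger_force: 30.0
t 22.3 grasp at [ 566.1 -103.8  110.5] yaw 5.819293544334706 w 15.714989415804535 F [ 0.1  0.2 -1.4] ff 29.999729990959167
shift tool mm [ 3.2 -0.4 74.5] tool turn 0.31929354433469825
```

View pics/w9.png

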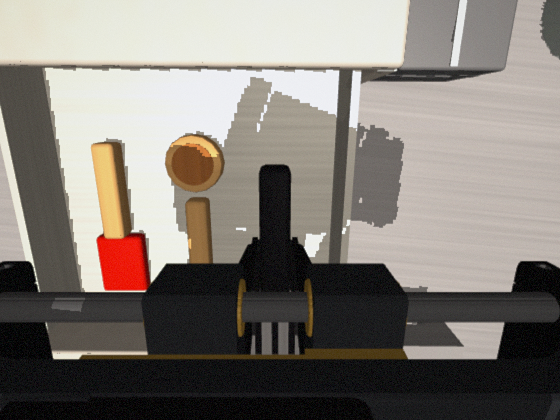

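The turner is held over the right part of the tray. The scraper and spoon lie to its left. The interlock's white stripe runs from about (460,0) to (454,66).

```bash

python3 -m inch '[[[0.002,0,0.025],0],[[0,0,0.025],0],[[0,0,0.018],0],[[0,0,0.007],0],[[0,0,0],0]]' | egrep 'ee_pos|ft_f'
python3 -m inch '[[[0,0,0],0],[[0,0,0],0],[[0,0,0],0],[[0,0,0],0],[[0,0,0],0]]' -0.24 | egrep 'ee_pos|width|finger'
python3 -m inch '[[[0,0,-0.02],0],[[0,0,-0.035],0],[[0,0,-0.035],0],[[0,0,-0.035],0],[[0,0,-0.03],0]]' | egrep 'ee_pos|width|finger'
python3 -m inch '[[[-0.038,0.005,0],0],[[-0.038,0.005,0],0],[[-0.038,0.005,0],0],[[-0.038,0.005,0],0],[[0,0,0],0]]' | egrep 'ee_pos'
python3 -m inch '[[[-0.02,0,0],0],[[0,0,0],0],[[0,0,0],0]]' -1 | egrep 'ee_pos'
python3 - <<'E'
from h import *
import pickle
np.set_printoptions(precision=1,suppress=True)
w=snap('wrist','w10.png');a=snap('top','t10.png');pickle.dump((w,a),open('w10.pkl','wb'))
cv2.imwrite('pics/c10.png',cv2.cvtColor(cv2.vconcat([np.array(w['image'])[:300],cv2.resize(np.array(a['image'])[60:270,195:461],(560,300))[:,:]]),cv2.COLOR_RGB2BGR))
plan((440,-90,60),5.5)
E
```

```text
ee_pos: [569.0, -103.7, 207.5]
ft_force: [0.4, -0.5, -0.6]
ee_pos: [569.4, -103.9, 209.2]
gripper_width: 35.9
finger_force: 0.0
ee_pos: [569.3, -103.9, 366.6]
gripper_width: 36.0
finger_force: 0.0
ee_pos: [415.5, -138.9, 362.5]
ee_pos: [400.1, -140.9, 364.2]
t 24.4 grasp at [ 401.  -140.9  192.9] yaw 5.700240276689694 w 13.757733415650533 F [0.7 0.7 0.4] ff 0.0
shift tool mm [ 43.7 -46.8 132.9] tool turn 0.2002402766896978
```

View pics/c10.png

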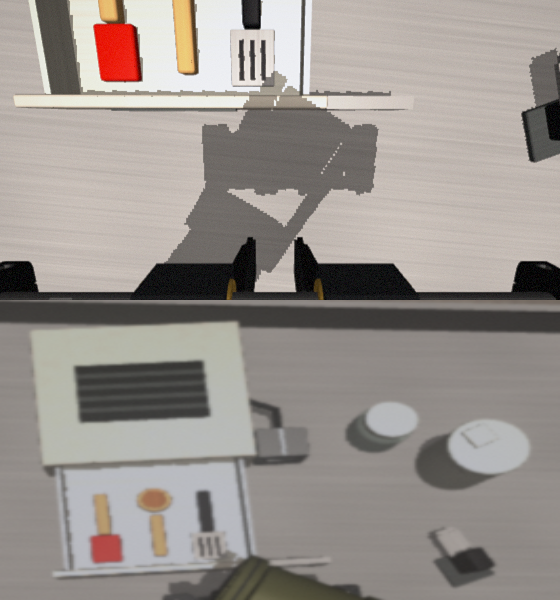

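All three utensils lie in the tray, with the drawer front edge at (15,106)-(414,107), square to the tool. The key is at the right. Now pushing the drawer shut with closed fingers.

```bash

python3 -m inch '[[[0.0145,-0.027,0],0],[[0.0145,-0.027,0],0],[[0.0145,-0.027,0],0],[[0,0,0.03],0.2],[[0,0,0.03],0]]' -1 | egrep 'ee_pos'
python3 -m inch '[[[0,0,0.03],0],[[0,0,0.03],0],[[0,0,0.02],0],[[0,0,0],0]]' | egrep 'ee_pos'
python3 -m inch '[[[0.006,0,0],0],[[0.006,0,0],0],[[0.006,0,0],0],[[0.006,0,0],0],[[0.006,0,0],0]]' | egrep 'ee_pos|ft_f'
python3 -m inch '[[[0.006,0,0],0],[[0.006,0,0],0],[[0.008,0,0],0],[[0.01,0,0],0],[[0.012,0,0],0]]' | egrep 'ee_pos|ft_f'
python3 -m inch '[[[0.012,0,0],0],[[0.012,0,0],0],[[0.012,0,0],0],[[0.012,0,0],0],[[0.01,0,0],0]]' | egrep 'ee_pos|ft_f'
python3 - <<'E'
from h import *
import pickle
np.set_printoptions(precision=1,suppress=True)
plan((640,-40,50),5.5)
w,a=pickle.load(open('w10.pkl','rb'))
L=onz(w,(15,106),76);R=onz(w,(414,107),68);print('front edge',L,R)
B=snap('side')
# slot side from top: switch stripe, plate, cabinet in full-res px
for n,p,z in(('stripe front',(195+280/2.105,60+(460-300)/1.43),65),('switch FR',(195+307/2.105,60+(459-300)/1.43),65),('cab FR',(195+253/2.105,60+(458-300)/1.43),90),('cab FL',(195+43/2.105,60+(465-300)/1.43),90),('BL',(195+32/2.105,60+(331-300)/1.43),90),('BR',(195+239/2.105,60+(322-300)/1.43),90)):print(n,p,onz(a,p,z))
E
```

```text
ee_pos: [437.8, -54.4, 305.5]
ee_pos: [434.0, -55.0, 218.8]
ee_pos: [466.5, -53.2, 225.3]
ft_force: [-3.5, -0.7, 1.6]
ee_pos: [507.7, -49.0, 223.7]
ft_force: [-2.1, -0.6, 2.5]
ee_pos: [566.1, -43.4, 223.6]
ft_force: [-2.9, -1.5, 2.4]
t 26.4 grasp at [566.1 -43.4  52.3] yaw 5.487156700076633 w 0.2779141264617894 F [-2.9 -1.5  2.4] ff 1.3689840768347494
shift tool mm [73.9  3.7  2.3] tool turn -0.012843299923360973
front edge [461.   68.6  76. ] [ 491.4 -243.4   68. ]
stripe front (328.0166270783848, 171.8881118881119) [ 667.6 -188.5   65. ]
switch FR (340.8432304038005, 171.1888111888112) [ 670.  -220.2   65. ]
cab FR (315.1900237529691, 170.4895104895105) [ 664.2 -154.1   90. ]
cab FL (215.42755344418052, 175.3846153846154) [647.   84.4  90. ]
BL (210.20190023752969, 81.67832167832168) [882.2 105.   90. ]
BR (308.53919239904985, 75.38461538461539) [ 905.5 -137.    90. ]
```

```bash

python3 -m inch '[[[0.012,0,0],0],[[0.012,0,0],0],[[0.012,0,0],0],[[0.01,0,0],0],[[0.006,0,0],0]]' | egrep 'ee_pos|ft_f'
python3 -m inch '[[[0.003,0,0],0],[[0.003,0,0],0]]' | egrep 'ee_pos|ft_f'
python3 -m inch '[[[0.003,0,0],0],[[0.003,0,0],0]]' | egrep 'ee_pos|ft_f'
python3 - <<'E'
from h import *
np.set_printoptions(precision=1,suppress=True)
plan((635,-40,50),5.5)
E
```

```text
ee_pos: [617.4, -38.4, 223.4]
ft_force: [-3.4, -0.7, 2.4]
ee_pos: [622.7, -37.9, 223.5]
ft_force: [-3.0, -1.1, 1.0]
ee_pos: [628.4, -37.3, 223.6]
ft_force: [-2.9, -1.0, 0.7]
t 27.1 grasp at [628.3 -37.3  52.3] yaw 5.483920682714783 w 0.9747253415373998 F [-2.9 -1.   0.7] ff 1.1109291762113571
shift tool mm [6.5 3.3 2.3] tool turn -0.016079317285203842
```

```bash

python3 -m inch '[[[0.002,0,0],0],[[0.002,0,0],0]]' | egrep 'ee_pos|ft_f'
python3 -m inch '[[[0.002,0,0],0],[[0.002,0,0],0]]' | egrep 'ee_pos|ft_f'
python3 -m inch '[[[0.001,0,0],0],[[0.001,0,0],0]]' | egrep 'ee_pos|ft_f'
python3 -m inch '[[[0.001,0,0],0],[[0.001,0,0],0]]' | egrep 'ee_pos|ft_f'
```

```text
ee_pos: [632.4, -36.9, 223.6]
ft_force: [-2.8, 0.7, -0.6]
ee_pos: [636.5, -36.6, 223.6]
ft_force: [-2.7, -0.3, -0.9]
ee_pos: [638.0, -36.4, 223.6]
ft_force: [-8.8, -0.6, 5.0]
ee_pos: [638.9, -36.4, 223.7]
ft_force: [-18.0, -1.8, 9.9]
```

Contact is firm at about 637.5 mm, so the drawer is shut. Backing off to look at the interlock from above.

```bash

python3 -m inch '[[[-0.015,0,0],0],[[-0.035,0.01,0],0],[[-0.02,0.02,-0.035],0],[[-0.02,0.03,-0.03],0],[[0,0.03,-0.03],0]]' | egrep 'ee_pos|ft_f'
python3 -m inch '[[[0,0.03,-0.03],0],[[0,0.026,0],0],[[0,0,0],0],[[0,0,0],0]]' | egrep 'ee_pos|ft_f'
python3 - <<'E'
from h import *
import pickle
np.set_printoptions(precision=1,suppress=True)
plan((500,-415,160),31)
w=snap('wrist','w11.png');pickle.dump(w,open('w11.pkl','wb'));print(w['origin'])
E
```

```text
ee_pos: [560.2, -128.6, 312.1]
ft_force: [1.0, 0.4, 0.0]
ee_pos: [568.2, -185.1, 342.8]
ft_force: [0.7, -0.1, -0.3]
t 28.6 grasp at [ 568.7 -185.3  171.6] yaw 5.354204179344092 w 0.3348083538705737 F [ 0.7 -0.1 -0.3] ff 0.0
shift tool mm [-89.9 222.3  11.5] tool turn -25.645795820655906
[ 642.3 -176.8  321.3]
```

View pics/w11.png

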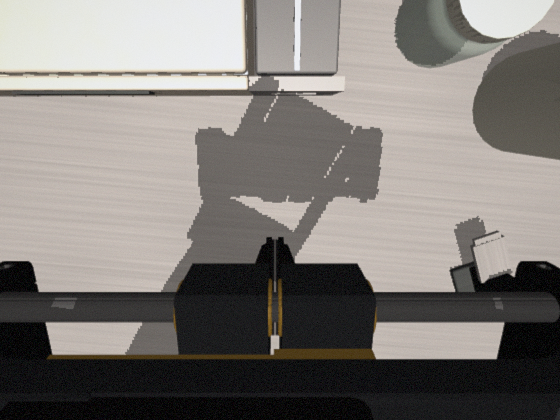

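The drawer is shut. The stripe runs (299,0)-(297,68), the plate's top edge ends at (344,85), the switch edges at the front are at columns 252 and 338, and the key tongue is at (490,255).

```bash

python3 - <<'E'
from h import *
import pickle
np.set_printoptions(precision=2,suppress=True)
w=pickle.load(open('w11.pkl','rb'));im=np.array(w['image']);V=im.max(2).astype(int)
pts=[]
for r in range(5,66,6):
    c=np.where(V[r,285:312]>215)[0]
    if len(c): pts.append((285+c.mean(),r))
P=np.array([onz(w,p,65) for p in pts]);print(np.array(pts)[[0,-1]],P[[0,-1]])
d=np.polyfit(P[:,0],P[:,1],1);h=np.degrees(np.arctan(d[0]));print('stripe heading',h)
for r in(40,60):
    print(r,V[r,244:256],V[r,330:345])
print('front rows at col 200,297,330',[V[66:100,c] for c in(150,297,330)])
ed=[]
for c in range(5,240,10):
    col=V[82:104,c]; g=np.diff(col); ed.append((c,82.5+np.argmin(g)))
ed=np.array(ed);print(ed[::4].T)
E
```

```text
[[297.5   5. ]
 [296.5  65. ]] [[ 717.14 -186.24   65.  ]
 [ 678.83 -189.85   65.  ]]
stripe heading 5.438755000534714
40 [200 118 117  89  84  88  91  86  86  93 102  82] [165 163 166 164 164 163 160 141 125 187 194 189 191 188 194]
60 [220 161 100 117  99  84  88  90  87  90 101  93] [168 170 172 167 168 168 141 115 186 197 193 196 196 195 195]
front rows at col 200,297,330 [array([237, 236, 237, 234, 227, 198, 143, 117, 170, 211, 222, 236, 237,
       238, 237, 237, 238, 238, 238, 240, 240, 237, 235, 205, 104,  39,
        30,  27,  51, 113, 176, 196, 197, 198]), array([242, 242, 243, 241, 210, 158, 119,  80,  48,  81, 168, 232, 230,
       230, 229, 231, 230, 230, 229, 232, 231, 230, 232, 232, 223,  90,
        85, 134, 142,  88, 103, 110, 110, 109]), array([169, 172, 167, 173, 170, 146, 121,  79,  42,  81, 161, 228, 227,
       225, 225, 227, 226, 227, 226, 227, 227, 230, 227, 229, 220,  92,
        62,  66,  77, 129, 198, 202, 203, 196])]
[[  5.   45.   85.  125.  165.  205. ]
 [ 89.5  89.5  89.5  89.5  89.5  89.5]]
```

```bash

python3 -m inch '[[[-0.016,0.0333,0],0],[[-0.016,0.0333,0],0],[[-0.016,0.0333,0],0],[[-0.016,0.0333,0],0],[[-0.016,0.0333,0],0]]' 0.3 | egrep 'ee_pos'
python3 -m inch '[[[-0.016,0.0333,0],0],[[-0.016,0.0333,0],0],[[0,0,0],-6],[[0,0,0],-6.5],[[0,0,0],-6.5]]' | egrep 'ee_pos'
python3 -m inch '[[[0,0,0],-6.5],[[0,0,0],0],[[0,0,0],0],[[0,0,0],0]]' | egrep 'ee_pos'
python3 - <<'E'
from h import *
import pickle
np.set_printoptions(precision=2,suppress=True)
w=pickle.load(open('w11.pkl','rb'));h=np.radians(5.44);uy=np.array([-np.sin(h),np.cos(h),0]);ux=np.array([np.cos(h),np.sin(h),0])
for n,p,z in(('stripe',(296.5,65),65),('plate end',(344,85),68),('sw right',(336.5,60),65),('front FR',(247,85),76),('face edge@slot',(297,90.5),68),('face left',(100,90),76)):
    q=onz(w,p,z);print(n,q,'lat',q@uy,'along',q@ux)
plan((500,-415,160),31)
w=snap('wrist','w12.png');pickle.dump(w,open('w12.pkl','wb'))
E
```

```text
ee_pos: [503.9, -357.1, 340.5]
ee_pos: [478.9, -426.1, 340.1]
ee_pos: [479.1, -425.8, 341.0]
stripe [ 678.83 -189.85   65.  ] lat -253.35388255821678 along 657.7752565450929
plate end [ 668.27 -225.6    68.  ] lat -287.94002543275474 along 643.8745475994762
sw right [ 684.87 -218.23   65.  ] lat -282.1731984326737 along 661.0960787726045
front FR [ 661.03 -156.06   76.  ] lat -218.02503803400995 along 643.2578864962876
face edge@slot [ 661.31 -191.99   68.  ] lat -253.8216110773011 along 640.1269175113817
face left [647.97 -52.99  76.  ] lat -114.17985656604469 along 640.0234021688808
t 29.8 grasp at [ 479.04 -425.69  169.72] yaw 30.91546896312809 w 61.643253600136376 F [-0.08  0.89  0.31] ff 0.0
shift tool mm [23.48  1.61  9.72] tool turn -0.08453103687190833
```

View pics/w12.png

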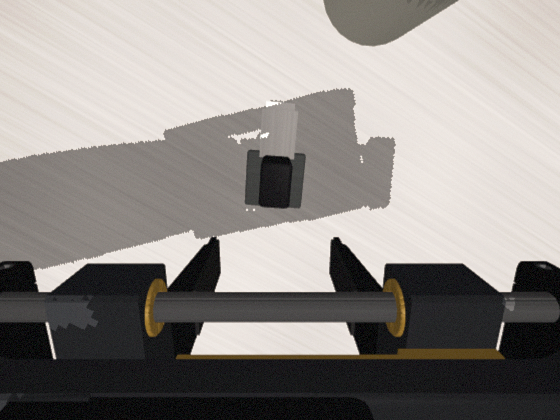

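The key stands almost square to the tool: foot corners (247,150), (305,154), (246,206), (302,208), tongue (263-297,157) to a tip near row 102, and grip (275,180).

```bash

python3 - <<'E'
from h import *
import pickle
np.set_printoptions(precision=1,suppress=True)
w=pickle.load(open('w12.pkl','rb'));im=np.array(w['image']).astype(int);V=im.max(2)
F=[onz(w,p,8) for p in((247,150),(305,154),(246,206),(302,208))];print('foot',*F)
v=(F[0]-F[2]+F[1]-F[3])/2;u=F[0]-F[1]
print('foot heading',np.degrees(np.arctan2(v[1],v[0])),np.degrees(np.arctan2(-u[0],u[1])),np.linalg.norm(v),np.linalg.norm(u))
for r in(110,120,130,140,150): 
    print(r,V[r,255:305:1])
E
```

```text
foot [ 501.5 -379.5    8. ] [ 526.4 -428.3    8. ] [ 453.4 -405.7    8. ] [ 480.1 -454.2    8. ]
foot heading 28.89164683617171 27.03671577774564 53.91012787907494 54.80489489605383
110 [137 133 134 139 137 133 138 149 151 147 147 151 150 152 151 154 154 152
 157 157 152 153 151 153 155 157 151 159 158 162 157 159 160 157 155 156
 156 158 156 156 143 141 141 136 135 139 140 136 131 134]
120 [132 132 139 137 138 139 141 152 147 146 145 150 148 151 152 155 152 157
 157 155 153 151 152 158 152 157 158 155 159 159 160 156 158 161 163 161
 156 160 161 163 161 157 149 139 138 140 137 139 135 140]
130 [170 229 186 234 237 232 169 146 148 145 149 153 147 149 150 151 151 158
 154 154 151 149 155 152 157 158 154 154 159 158 155 156 157 161 160 156
 155 161 160 161 157 146 137 138 142 136 139 137 131 134]
140 [139 144 141 134 139 148 148 146 141 146 150 147 148 148 149 153 155 157
 150 151 150 152 154 152 154 154 154 156 163 157 158 158 163 161 157 151
 159 161 159 155 150 140 137 145 142 139 139 137 136 139]
150 [ 74  67  71  73 108 150 150 145 147 147 146 148 148 144 148 149 154 153
 152 149 150 152 154 153 155 155 158 160 158 158 152 162 159 157 157 155
 163 159 154 150 143 137 135 137 132 133 135 138 128 131]
```

```bash

python3 -m inch '[[[0.024,-0.0005,0],0],[[0,0,0.01],2.9],[[0,0,0.035],0],[[0,0,0.035],0],[[0,0,0.03],0]]' | egrep 'ee_pos'
python3 -m inch '[[[0,0,0.005],0],[[0,0,0],0],[[0,0,0],0]]' | egrep 'ee_pos|ft_f'
python3 -m inch '[[[0,0,0],0],[[0,0,0],0],[[0,0,0],0],[[0,0,0],0],[[0,0,0],0]]' -1 10 | egrep 'width'
python3 -m inch '[[[0,0,0],0],[[0,0,0],0],[[0,0,0],0],[[0,0,0],0],[[0,0,0],0]]' - 40| egrep 'ee_pos|width|finger_f'
python3 - <<'E'
from h import *
np.set_printoptions(precision=1,suppress=True)
plan((499,-413,100),5.44)
E
```

```text
ee_pos: [499.2, -413.3, 230.3]
ee_pos: [499.6, -414.2, 227.9]
ft_force: [-0.1, -1.1, 0.5]
gripper_width: 34.1
ee_pos: [499.1, -413.9, 227.0]
gripper_width: 24.0
finger_force: 39.7
t 31.3 grasp at [ 499.1 -413.9   55.7] yaw 28.087017997446047 w 24.039801730252567 F [0.3 0.5 2.3] ff 39.73776161670685
shift tool mm [  0.3  -0.9 -44.3] tool turn 22.647017997446056
```

```bash

python3 -m inch '[[[0,0,-0.02],0],[[0,0,-0.035],0],[[0,0,0],0],[[0,0,0],4],[[0,0,0],6]]' | egrep 'ee_pos|width|finger_f'
python3 -m inch '[[[0,0,0],6],[[0,0,0],6.6],[[0,0,0],0],[[0.016,-0.0344,0],0],[[0.016,-0.0344,0],0]]' | egrep 'ee_pos|width|finger_f'
python3 -m inch '[[[0.016,-0.0344,0],0],[[0.016,-0.0344,0],0],[[0.016,-0.0344,0],0],[[0.016,-0.0344,0],0],[[0,0,0],0]]' | egrep 'ee_pos|width|finger_f'
python3 -m inch '[[[0,0,0.02],0],[[0,0,0.02],0],[[0,0,0],0],[[0,0,0],0]]' | egrep 'ee_pos|width|finger_f'
python3 - <<'E'
from h import *
import pickle
np.set_printoptions(precision=1,suppress=True)
plan((575.5,-199.3,57.2),5.44)
w=snap('wrist','w13.png');pickle.dump(w,open('w13.pkl','wb'))
s=snap('side')
cv2.imwrite('pics/c13.png',cv2.cvtColor(cv2.vconcat([np.array(w['image'])[:340],cv2.resize(np.array(s['image'])[120:250,150:390],(470,255))[:, :470] if 0 else cv2.resize(np.array(s['image'])[120:230,150:390],(560,257))]),cv2.COLOR_RGB2BGR))
E
```

```text
ee_pos: [499.1, -413.9, 281.7]
gripper_width: 24.2
finger_force: 39.7
ee_pos: [523.9, -342.9, 280.9]
gripper_width: 24.0
finger_force: 39.7
ee_pos: [576.1, -193.9, 280.8]
gripper_width: 24.1
finger_force: 39.7
ee_pos: [574.0, -199.1, 239.7]
gripper_width: 24.0
finger_force: 39.7
t 32.9 grasp at [ 573.4 -198.8   68.4] yaw 5.578424193631807 w 24.02502687576012 F [-0.   0.2 -2.5] ff 39.735111594200134
shift tool mm [ 2.1  0.7 11.2] tool turn 0.13842419363180625
```

View pics/c13.png

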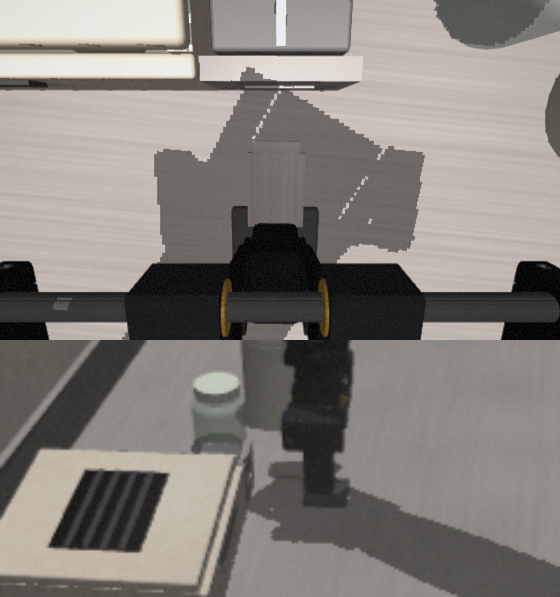

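The key is held straight: tongue columns about 248-305, tip near row 143. The stripe is at column 281, above the plate edge at row 85.

```bash

cat > lat.py <<'E'
from h import *
import pickle,sys
np.set_printoptions(precision=1,suppress=True)
h=np.radians(5.44);uy=np.array([-np.sin(h),np.cos(h),0]);ux=np.array([np.cos(h),np.sin(h),0])
def show(f,items):
    w=pickle.load(open(f,'rb'))
    for n,p,z in items:
        q=onz(w,p,z);print(n,q,'lat',q@uy,'along',q@ux)
E
python3 - <<'E'
from lat import *
w=pickle.load(open('w13.pkl','rb'));V=np.array(w['image']).astype(int).max(2)
zt=36+11.3+1.5  # tongue top, key raised
def edges(r,a,b):
    g=cv2.GaussianBlur(V[r-2:r+3].mean(0).astype(np.float32)[None],(5,1),0)[0];d=np.abs(np.diff(g[a:b]));return a+.5+np.argmax(d)
for r in(160,175,190): 
    l,rr=edges(r,240,258),edges(r,296,314);print(r,l,rr);show('w13.pkl',[('tongue mid',((l+rr)/2,r),51),('L',(l,r),51),('R',(rr,r),51)])
for r in(10,40): c=270+np.where(V[r,270:292]>215)[0].mean();show('w13.pkl',[('stripe',(c,r),65)])
show('w13.pkl',[('tip',(276,142),50),('plate end',(362,58),68),('sw R',(351,45),65)])
E
```

```text
160 253.5 304.5
tongue mid [ 625.4 -194.8   51. ] lat -253.1948249199281 along 604.0981157571011
L [ 624.1 -181.9   51. ] lat -240.2304037187448 along 604.0586714059418
R [ 626.6 -207.7   51. ] lat -266.15732001484116 along 604.1375542480672
175 248.5 304.5
tongue mid [ 617.6 -194.3   51. ] lat -251.9590175363046 along 596.3787605124442
L [ 616.2 -179.9   51. ] lat -237.54100143492056 along 596.3342560873444
R [ 619.  -208.6   51. ] lat -266.37465145709064 along 596.4232575844115
190 249.5 303.5
tongue mid [ 609.7 -195.1   51. ] lat -251.99505780174115 along 588.4631586331072
L [ 608.3 -181.1   51. ] lat -237.91170142115809 along 588.4190483557576
R [ 611.1 -209.1   51. ] lat -266.07614129574347 along 588.5072617915819
stripe [ 689. -189.   65.] lat -253.42686023054068 along 667.9697736053246
stripe [ 677.8 -189.9   65. ] lat -253.30935309210665 along 656.7173316031018
tip [ 634.1 -192.4   50. ] lat -251.63612871199365 along 613.0152897812471
plate end [ 673.7 -224.7   68. ] lat -287.5724895963464 along 649.3624541178931
sw R [ 678.8 -219.9   65. ] lat -283.2480177429829 along 654.8735036401022
```

```bash

python3 -m inch '[[[0,0.001,0.006],0.1],[[0,0,0.005],0],[[0,0,0],0],[[0,0,0],0],[[0,0,0],0]]' | egrep 'ee_pos|ft_f'
python3 - <<'E'
from lat import *
plan((575.5,-199.3,57.2),5.44)
w=snap('wrist','w14.png');pickle.dump(w,open('w14.pkl','wb'));V=np.array(w['image']).astype(int).max(2)
def edges(r,a,b):
    g=cv2.GaussianBlur(V[r-2:r+3].mean(0).astype(np.float32)[None],(5,1),0)[0];d=np.abs(np.diff(g[a:b]));return a+.5+np.argmax(d)
for r in(170,180,190): 
    l,rr=edges(r,240,258),edges(r,296,314);print(r,l,rr);show('w14.pkl',[('tongue mid',((l+rr)/2,r),38.5)])
for r in(10,30): c=268+np.where(V[r,268:292]>215)[0].mean();show('w14.pkl',[('stripe',(c,r),65)])
E
```

```text
ee_pos: [575.0, -200.3, 230.9]
ft_force: [0.4, -0.5, -1.6]
t 33.4 grasp at [ 575.  -200.4   59.6] yaw 5.385019550334495 w 24.204633208055895 F [ 0.4 -0.5 -1.6] ff 39.735233187675476
shift tool mm [ 0.5 -1.   2.4] tool turn -0.05498044966549287
170 249.5 304.5
tongue mid [ 621.3 -196.1   38.5] lat -254.09196397704122 along 599.9082515689076
180 253.5 303.5
tongue mid [ 616.1 -197.4   38.5] lat -254.89374537364716 along 594.5835564468674
190 250.5 303.5
tongue mid [ 610.6 -197.1   38.5] lat -254.10923993888989 along 589.1691422142351
stripe [ 688.2 -188.8   65. ] lat -253.1774051739754 along 667.1681638177415
stripe [ 681.2 -189.5   65. ] lat -253.17994117927458 along 660.1296539559683
```

```bash

python3 -m inch '[[[0.001,-0.0008,0.002],0],[[0.006,0,0],0],[[0.006,0,0],0],[[0,0,0],0]]' | egrep 'ee_pos|ft_f'
python3 - <<'E'
from lat import *
plan((595,-197.4,57.2),5.44)
g=np.array(ctrl.sense()['ee_pos']);print('lat',g@uy,'along',g@ux)
E
```

```text
ee_pos: [589.1, -198.1, 229.2]
ft_force: [-0.4, -0.0, -2.4]
t 33.8 grasp at [ 589.3 -198.2   57.9] yaw 5.414663611545146 w 24.001823949983358 F [-0.4 -0.  -2.4] ff 39.735369086265564
shift tool mm [ 5.7 -0.3  0.7] tool turn -0.025336388454860526
lat -253.09951652316613 along 567.6444584897539
```

```bash

python3 -m inch '[[[0.005,0,0.0005],0],[[0.005,0,0],0],[[0.004,0,0],0],[[0.004,0,0],0]]' | egrep 'ee_pos|ft_f'
python3 -m inch '[[[0.004,0,0],0],[[0.004,0,0],0],[[0.003,0,0],0]]' | egrep 'ee_pos|ft_f'
python3 - <<'E'
from lat import *
plan((595,-197.4,57.2),5.44)
g=np.array(ctrl.sense()['ee_pos']);print('lat',g@uy,'along',g@ux)
E
```

```text
ee_pos: [606.3, -196.5, 228.2]
ft_force: [-0.4, 0.6, -2.5]
ee_pos: [617.2, -195.5, 228.2]
ft_force: [0.1, -0.3, -2.7]
t 34.4 grasp at [ 617.2 -195.5   56.9] yaw 5.391899099673671 w 23.9018761266795 F [ 0.1 -0.3 -2.7] ff 39.735150933265686
shift tool mm [-22.3  -0.2  -0.3] tool turn -0.0481009003263182
lat -253.10058657834435 along 595.9094868931834
```

```bash

python3 -m inch '[[[0.004,0,0],0],[[0.004,0,0],0],[[0.003,0,0],0],[[0.003,0,0],0],[[0,0,0],0]]' | egrep 'ee_pos|ft_f'
python3 -m inch '[[[0.003,0,0],0],[[0.003,0,0],0],[[0.002,0,0],0],[[0,0,0],0]]' | egrep 'ee_pos|ft_f'
python3 - <<'E'
from lat import *
plan((595,-197.4,57.2),5.44)
g=np.array(ctrl.sense()['ee_pos']);print('lat',g@uy,'along',g@ux)
E
```

```text
ee_pos: [631.2, -194.1, 228.3]
ft_force: [0.0, -0.6, -2.5]
ee_pos: [639.0, -193.4, 228.3]
ft_force: [-0.6, 0.3, -1.9]
t 35.1 grasp at [ 639.1 -193.4   57. ] yaw 5.396570917146173 w 23.648201204608085 F [-0.6  0.3 -1.9] ff 39.73528325557709
shift tool mm [-44.3  -0.2  -0.2] tool turn -0.043429082853833734
lat -253.10274849263718 along 617.8010433869974
```

```bash

python3 -m inch '[[[0.002,0,0],0],[[0.001,0,0],0],[[0,0,0],0]]' | egrep 'ee_pos|ft_f'
python3 -m inch '[[[0.001,0,0],0],[[0.001,0,0],0],[[0,0,0],0]]' | egrep 'ee_pos|ft_f'
python3 -m inch '[[[0.001,0,0],0],[[0.001,0,0],0],[[0,0,0],0]]' | egrep 'ee_pos|ft_f'
```

```text
ee_pos: [641.8, -193.1, 228.3]
ft_force: [-0.1, 0.6, -2.1]
ee_pos: [643.8, -193.0, 228.3]
ft_force: [-0.2, 0.8, -3.0]
ee_pos: [644.9, -193.0, 228.2]
ft_force: [-6.7, 0.3, 2.8]
```

```bash

python3 -m inch '[[[0.0005,0,0.0005],0],[[0,0,0.0005],0],[[0,0,0.0003],0],[[0,0,0],0]]' | egrep 'ee_pos|ft_f'
python3 -m inch '[[[0,0,0],0],[[0,0,0],0],[[0,0,0],0],[[0,0,0],0],[[0,0,0],0]]' -0.25 | egrep 'ee_pos|ft_f|width|finger_f'
python3 -m inch '[[[0,0,-0.01],0],[[0,0,-0.03],0],[[0,0,-0.035],0],[[0,0,-0.035],0],[[-0.04,0,0],0]]' | egrep 'ee_pos|ft_f|width|finger_f'
python3 -m inch '[[[-0.04,0,0],0],[[-0.02,0,0],0],[[0,0,0],0],[[0,0,0],0]]' | egrep 'ee_pos'
python3 - <<'E'
from lat import *
w=snap('wrist','w15.png');pickle.dump(w,open('w15.pkl','wb'))
a=snap('top');s=snap('side');pickle.dump((a,s),open('s0.pkl','wb'))
plan((655,228,80),5.44)
cv2.imwrite('pics/c15.png',cv2.cvtColor(cv2.vconcat([np.array(w['image'])[:260],cv2.hconcat([cv2.resize(np.array(a['image'])[60:260,130:330],(280,280)),cv2.resize(np.array(s['image'])[130:330,120:320],(280,280))])]),cv2.COLOR_RGB2BGR))
E
```

```text
ee_pos: [645.1, -193.0, 227.1]
ft_force: [-8.2, 1.2, 3.5]
ee_pos: [646.4, -192.7, 227.2]
ft_force: [-0.6, 0.4, 0.4]
gripper_width: 35.7
finger_force: 0.0
ee_pos: [611.6, -197.1, 348.6]
ft_force: [-0.2, -1.2, 1.9]
gripper_width: 35.5
finger_force: 0.0
ee_pos: [546.0, -202.2, 338.0]
t 37.5 grasp at [ 547.6 -202.2  166.2] yaw 5.4071469909473695 w 35.61062213069961 F [-0.8  0.8  0.7] ff 0.0
shift tool mm [ 147.3 -418.2   86.2] tool turn -0.03285300905264421
```

View pics/c15.png

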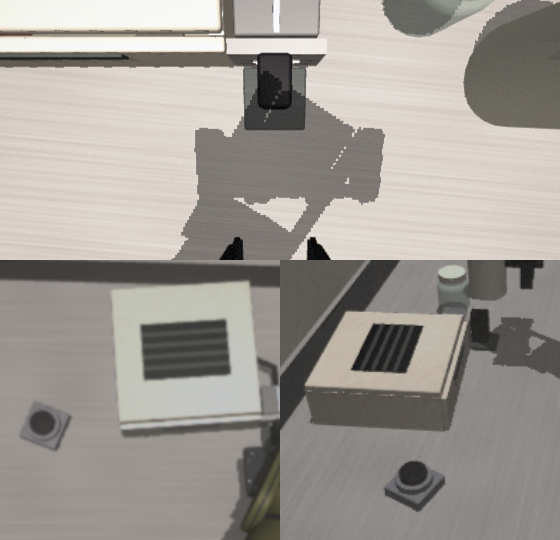

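The drawer is shut. The key stands with its grip against the plate (grip (275,80), foot (245-305,129)). The button is at (42,424) and (413,472) in the lower crops.

```bash

python3 - <<'E'
from lat import *
show('w15.pkl',[('foot L',(244.5,129),8),('foot R',(305.5,129),8),('stripe',(276,20),65)])
a,s=pickle.load(open('s0.pkl','rb'))
for im,(x0,y0,x1,y1),c in((a,(145,160,180,195),'a'),(s,(195,265,240,310),'s')):
    V=np.array(im['image']).astype(int).max(2)[y0:y1,x0:x1]
    n,l,st,ce=cv2.connectedComponentsWithStats((V<60).astype(np.uint8));i=1+np.argmax(st[1:,4]);p=ce[i]+[x0,y0];print(c,p,st[i],onz(im,p,40))
    globals()['p'+c]=p
print(tri(a,pa,s,ps))
g=np.array((547.6,-202.2));d=tri(a,pa,s,ps)[0][:2]-g;print(d@ux[:2],-d@uy[:2])
E
python3 -m inch '[[[0,0,-0.03],0],[[0,0,-0.02],0],[[0,-0.04,0],0],[[0,-0.04,0],0],[[0,-0.04,0],0]]' -1 | egrep 'ee_pos'
python3 -m inch '[[[0,-0.04,0],0],[[0,-0.04,0],0],[[0,-0.04,0],0],[[0,-0.04,0],0],[[0,-0.04,0],0]]' | egrep 'ee_pos'
```

```text
foot L [ 605.3 -168.2    8. ] lat -224.83832083786325 along 586.6061386032057
foot R [ 610.5 -223.9    8. ] lat -280.7368736432986 along 586.5253963109946
stripe [ 682.7 -189.5   65. ] lat -253.36786418152727 along 661.6819874678459
a [157.1 172.4] [ 8  9 12 10 40] [663.2 234.2  40. ]
s [214.6 282.1] [ 10   9  20  17 271] [653.8 231.3  40. ]
(array([657.9, 232.8,  42.1]), np.float64(9.344259542057122))
151.04416388285085 -422.5970411179624
ee_pos: [536.1, -81.7, 387.8]
ee_pos: [516.7, 119.0, 387.3]
```

```bash

python3 -m inch '[[[0.035,-0.03,0],0],[[0.035,-0.03,0],0],[[0.035,-0.03,0],0],[[0.02,-0.007,0],0],[[0,0,0],0]]' | egrep 'ee_pos'
python3 - <<'E'
from lat import *
plan((655.5,228,60),5.44)
w=snap('wrist','w16.png');pickle.dump(w,open('w16.pkl','wb'))
V=np.array(w['image']).astype(int).max(2)
n,l,st,ce=cv2.connectedComponentsWithStats((V[:250]<60).astype(np.uint8))
for i in range(1,n):
    if st[i][4]>300: print(ce[i],st[i],onz(w,ce[i],40))
E
```

```text
ee_pos: [625.5, 218.4, 386.1]
t 38.8 grasp at [625.6 218.5 214.8] yaw 5.570494560366163 w 0.4760130137623091 F [-0.6  0.   0. ] ff 0.0
shift tool mm [ 30.6  -6.5 154.8] tool turn 0.13049456036617357
[53.4 38.5] [   0    0   92   74 4714] [745.7 430.8  40. ]
[532.4  62.3] [ 499    0   61  112 3935] [768.4  -3.5  40. ]
[267.1 162.5] [ 245  141   45   44 1526] [653.5 229.8  40. ]
```

The wrist camera puts the button at (653.5, 229.8), agreeing with the earlier (655.6, 228). Descending.

```bash

python3 -m inch '[[[0.03,-0.008,0],0],[[0,0,0.035],0],[[0,0,0.035],0],[[0,0,0.035],0],[[0,0,0.025],0]]' | egrep 'ee_pos'
python3 -m inch '[[[0,0,0.01],0],[[0,0,0],0],[[0,0,0],0]]' | egrep 'ee_pos|ft_f'
python3 -m inch '[[[0,0,0.004],0],[[0,0,0.003],0],[[0,0,0],0]]' | egrep 'ee_pos|ft_f'
python3 -m inch '[[[0,0,0.003],0],[[0,0,0],0]]' | egrep 'ee_pos|ft_f'
```

```text
ee_pos: [650.5, 225.3, 253.3]
ee_pos: [651.9, 225.8, 247.7]
ft_force: [-0.1, -0.2, 0.1]
ee_pos: [652.1, 226.1, 241.4]
ft_force: [-0.0, -0.5, -0.0]
ee_pos: [651.7, 226.0, 237.2]
ft_force: [0.2, -1.0, -0.0]
```

```bash

python3 -m inch '[[[0.002,-0.002,0.003],0],[[0,0,0],0]]' | egrep 'ee_pos|ft_f'
python3 -m inch '[[[0,0,0.003],0],[[0,0,0],0]]' | egrep 'ee_pos|ft_f'
python3 -m inch '[[[0,0,0.003],0],[[0,0,0],0]]' | egrep 'ee_pos|ft_f'
python3 -m inch '[[[0,0,0.003],0],[[0,0,0],0]]' | egrep 'ee_pos|ft_f'
```

```text
ee_pos: [653.8, 228.4, 233.9]
ft_force: [1.2, -0.1, 2.7]
ee_pos: [653.8, 228.4, 231.1]
ft_force: [0.4, 1.0, 2.8]
ee_pos: [653.8, 228.3, 228.2]
ft_force: [0.2, 1.0, 3.7]
ee_pos: [653.9, 228.4, 226.4]
ft_force: [-2.2, 0.2, 8.5]
```

```bash

python3 -m inch '[[[0,0,0.001],0],[[0,0,0],0],[[0,0,0],0]]' | egrep 'ee_pos|ft_f'
python3 -m inch '[[[0,0,-0.01],0],[[0,0,-0.03],0],[[0,0,-0.035],0],[[0,0,-0.035],0],[[0,0,-0.03],0]]' | egrep 'ee_pos|ft_f'
python3 -m inch '[[[0,0,0],0],[[0,0,0],0],[[0,0,0],0],[[0,0,0],0],[[0,0,0],0]]' | egrep 'ee_pos|ft_f|time'
python3 - <<'E'
from lat import *
a=snap('top');s=snap('side')
cv2.imwrite('pics/c17.png',cv2.cvtColor(cv2.vconcat([cv2.resize(np.array(a['image'])[60:270,130:450],(560,300)),cv2.resize(np.array(s['image'])[120:330,120:400],(400,300)).copy() if 0 else cv2.resize(np.array(s['image'])[120:310,120:400],(560,300))]),cv2.COLOR_RGB2BGR))
E
```

```text
ee_pos: [654.0, 228.4, 226.3]
ft_force: [-3.0, -0.5, 12.3]
ee_pos: [653.3, 228.0, 365.3]
ft_force: [1.5, -0.3, 0.3]
time: 41.68
ee_pos: [653.0, 228.0, 361.0]
ft_force: [1.2, 0.2, -0.2]
```

View pics/c17.png

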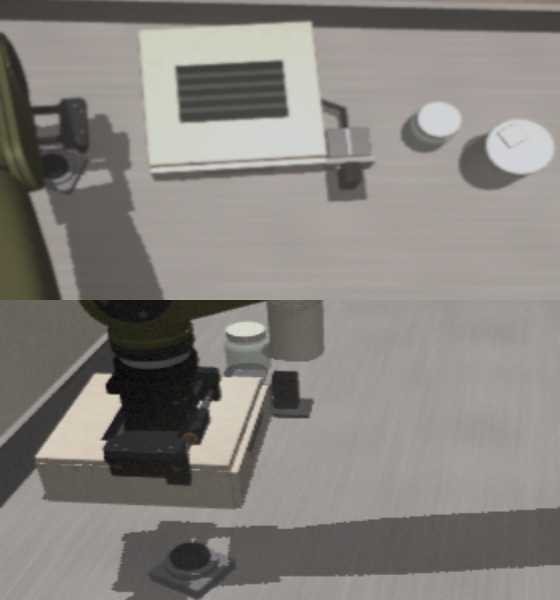

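The drawer is shut, the key is home at (350,175), the button is up at (190,555), and the jar and canister have not been touched. Handing in.

```bash
python3 -c "from bench import ctrl; print(ctrl.close_job())"
```

```text
the job is handed in; nothing more can be done
None
```

I handed the job in at about 42 s of the 210 s limit: the scraper, spoon and turner (no brush was present) are in the shut drawer, the key is home in the interlock slot and let go, and the start button was pressed to its stop and is up again. The jar and canister were left where they stood; the judge's result was not shown to me.

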